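# Load the bottle shaker, hook and lock its hold-down bar, start it

### The job

Load and start the shaker: stand every 50 ml amber bottle (the small ones) upright in a nest, then fit the hold-down bar over them - wing knob turned to suit the bar's cross slot, the bar tilted to get its oblong eye past the stud's wide head, then levelled onto its two supports with the knob up through the slot. Lock the bar by turning the wing knob clockwise as far as it goes; only then slide the safety catch fully aside, press the start button all the way in, and slide the catch back over it. Leave the other bottles standing.

Things in the scene. Friction and masses are not known exactly. Their poses are not given: they have to be found in the camera images.
- shaker: white bench bottle shaker, 220 x 300 mm, 50 mm high, fixed; origin at the centre of its footprint on the bench, x to its back, y left, z up. Along x = +50 mm stand from left to right: stud, support, block of three nests, support, wing knob; along the front (x = -66 mm) the panel with the safety catch. Supports: plates at y = +83 and -83 mm, 10 mm thick, 60 mm in x, tops at z = 148 mm.
- nest0 (a point): left nest (shaker x 50, y +50 mm): centre of the floor of a round bore, 44.5 mm in diameter and 30 mm deep, floor 60 mm and rim 90 mm above the bench; the 41 mm bottles stand in it and rise to 145 mm above the bench. Axes as the shaker's.
- nest1 (a point): middle nest, as nest0 (shaker x 50, y 0 mm)
- nest2 (a point): right nest, as nest0 (shaker x 50, y -50 mm)
- stud (a point): fixed steel stud (shaker x 50, y +114 mm): upright round post 12 mm in diameter with a round flat head on top, 38 mm in diameter, 4.5 mm thick. This point is on its axis at the underside of the head, 158 mm above the bench; axes as the shaker's. Below the head the post is clear down to 62 mm above the bench.
- wing (a point): top of the wing knob, on its axis (shaker x 50, y -114 mm), 181.5 mm above the bench. The wing is a black upright bar 44 mm long, 12 mm thick, 26 mm high (underside 155.5 mm above the bench) on a 12 mm round post. Its x axis runs along the wing's length and turns with the knob.
- wing_knob (a joint): turn of the wing knob in rad, 0 to 1.57, growing clockwise seen from above; stays where it is left (0.05 N m). At 0 the wing lies along the shaker's x and passes through the bar's cross slot (up to about 0.15 rad off); at 1.57 it lies along the shaker's y, across the slot, and the bar is locked. It starts part way.
- bar: loose aluminium hold-down bar, 275 mm long (its y), 74 mm wide (its x), 5 mm thick with 8 mm high edges, about 0.26 kg, lying flat, right way up; origin at the centre of its underside. On the shaker its y runs along the shaker's y: eye left over the stud, slot right over the wing knob, underside on the supports 148 mm above the bench, 10 mm below the underside of the stud's head.
- bar_eye (a point): centre of the bar's oblong eye, at the bar's underside (bar y +106.5 mm): 50 mm across the bar (x) but 33 mm along it (y), so the 38 mm stud head does not pass level. The end lip beyond it is 14 mm wide. Tilt about 30 degrees, eye end low, bring the end lip down past the left side of the head, shift it right under the head to within 4 mm of the post, then lower the other end.
- bar_slot (a point): centre of the bar's cross slot, at the bar's underside (bar y -114 mm): 58 mm across the bar (x), 24 mm along it (y); the wing passes up through it when it lies along x.
- bar_handle (a point): top centre of the bar's handle: a black upright rib across the middle of the bar, 56 mm long (bar x), 14 mm thick (bar y), its top 33 mm above the bar's underside; grip it across its thickness. The bar's centre of mass lies within 5 mm of its middle.
- catch (a joint): safety catch of the start button: slide in m, 0 = over the button, 0.060 = fully aside, to the shaker's +y (left); moves with 1.5 N and stays where it is left.
- catch_rib (a point): top centre of the catch's finger rib, 86 mm above the bench: an upright rib 40 mm long (shaker x), 9 mm thick (shaker y) and 17 mm high on the 48 x 48 mm cover plate; pinch it or push it sideways. Two guide rails at shaker x 27 mm to either side reach up to 71 mm above the bench.
- start_btn (a joint): start button: 0 = out, 0.005 m = fully in; springs back, needs about 5 N.
- start_top (a point): top centre of the round start button, 30 mm in diameter, 63 mm above the bench when out (shaker x -66, y -32 mm); it moves straight down. The closed catch covers it.
- bottle0: 50 ml amber glass bottle with white cap, 41 mm in diameter, 85 mm high (straight sides up to about 50 mm, cap 30 mm in diameter), 0.08 kg; origin at the centre of its underside, z up. May be absent.
- bottle1: as bottle0
- bottle2: as bottle0
- mid_amber: bystander: amber bottle 48 mm in diameter, 103 mm high, left of the small bottles; origin at the centre of its underside. Leave it standing.
- cap_bottle: bystander: bottle 58 mm in diameter, 122 mm high, to the right of the shaker; origin at the centre of its underside. Leave it standing.
Not all that is in view belongs to the job. Leave any yellow look-alike of the bottle2 alone.

How it is judged (in metres and radians):
On the way, in this order (a step that is already met when the one before it is completed fails the run):
1. every 50 ml bottle that is there stands upright on the floor of a nest (((horizontal distance between bottle0 and nest0 below 0.008 m and z of bottle0 in the frame of nest0 below 0.008 m and angle between bottle0's own z axis and vertical below 0.25 rad) or (horizontal distance between bottle0 and nest1 below 0.008 m and z of bottle0 in the frame of nest1 below 0.008 m and angle between bottle0's own z axis and vertical below 0.25 rad) or (horizontal distance between bottle0 and nest2 below 0.008 m and z of bottle0 in the frame of nest2 below 0.008 m and angle between bottle0's own z axis and vertical below 0.25 rad)) and ((horizontal distance between bottle1 and nest0 below 0.008 m and z of bottle1 in the frame of nest0 below 0.008 m and angle between bottle1's own z axis and vertical below 0.25 rad) or (horizontal distance between bottle1 and nest1 below 0.008 m and z of bottle1 in the frame of nest1 below 0.008 m and angle between bottle1's own z axis and vertical below 0.25 rad) or (horizontal distance between bottle1 and nest2 below 0.008 m and z of bottle1 in the frame of nest2 below 0.008 m and angle between bottle1's own z axis and vertical below 0.25 rad)) and ((horizontal distance between bottle2 and nest0 below 0.008 m and z of bottle2 in the frame of nest0 below 0.008 m and angle between bottle2's own z axis and vertical below 0.25 rad) or (horizontal distance between bottle2 and nest1 below 0.008 m and z of bottle2 in the frame of nest1 below 0.008 m and angle between bottle2's own z axis and vertical below 0.25 rad) or (horizontal distance between bottle2 and nest2 below 0.008 m and z of bottle2 in the frame of nest2 below 0.008 m and angle between bottle2's own z axis and vertical below 0.25 rad))), for 0.2 s.
2. the bar lies level on its supports, its eye round the stud under the head and the wing knob up through its slot, over the bottles (all of step 1 and z of bar_eye in the frame of stud between -0.016 and -0.006 m and horizontal distance between bar_eye and stud below 0.025 m and horizontal distance between bar_slot and wing below 0.025 m and z of bar_slot in the frame of stud below -0.006 m and angle between bar's own z axis and vertical below 0.05 rad), for 0.2 s.
3. the wing knob is turned a quarter turn clockwise across the slot (beyond 1.35 rad) with the bar in place (all of step 2 and value of joint wing_knob above 1.35 rad), for 0.2 s.
4. the safety catch is slid aside and the start button is pressed in (beyond 4 mm) with the bar locked (all of step 3 and value of joint catch above 0.045 m and value of joint start_btn above 0.004 m), for 0.05 s.
At the end, for the whole second after the job is handed in: every 50 ml bottle stands on the floor of a nest (within 8 mm and 14 degrees); the bar lies level (3 degrees) on its supports, eye under the stud's head, wing knob through its slot and turned beyond 1.35 rad; start button pressed, out again, covered (catch within 10 mm); other bottles stand (all of step 3 and value of joint start_btn below 0.002 m and linear speed of bar below 0.02 m/s and value of joint catch below 0.01 m and angle between each of mid_amber, cap_bottle's own z axis and vertical below 0.2 rad); the robot touches nothing.
It fails at once if the start button is pressed before the bar is locked (value of joint start_btn above 0.003 m and value of joint wing_knob below 1.3 rad).
It fails at once if a bystander bottle is knocked over (angle between any of mid_amber, cap_bottle's own z axis and vertical above 0.5 rad).
Of bottle0, bottle1, bottle2 only 2 to 3 are there at a start; the rules pass over those that are not, and their reading is None.
At some moment in a run one of bar, bottle0, bottle1, bottle2 may be knocked a few centimetres aside while the robot is not near it.
Once in a run the grip may slacken for a moment while it holds something.
It also fails if it takes over 200 s, if anything falls off the work surface, if the arm or the gripper's body presses on something with over 40 N, if the wrist force passes 120 N, or if a joint passes its speed limit or range.

### The arm

A 6-joint arm with a two-finger parallel gripper is mounted at the origin on a cart in front of the work surface, level with it; the furniture and walls round the work are solid. World frame = base frame: x ahead of the robot, y to its left, z up, the work surface at z = 0. Lengths are in m, angles in degrees, forces in N, time in s.
With the tool pointing down it reaches from about 0.3 to 0.75 m from the base axis. Payload 8.5 kg.
Tool frame: the origin (TCP) lies between the finger pads; the fingertips stand 17 mm ahead of it and the grasp point (between the pads) lies 2 mm behind it (env.tip_reach is the distance from the TCP to the fingertips, in m); z points along the fingers, y is the line along which they close (so a half turn about z gives the same grasp; the last joint's range is limited). The gripper opens to 85 mm and grips with 20 to 120 N. Pads are 22 mm wide; open, the fingers measure 114 mm over their backs; the gripper's body (76 mm by 85 mm) begins 54 mm behind the grasp point. The pads swing forward as they close: fully open they stand 13 mm farther back than shut.
Start: joints at [50.747, 21.807, 74.336, -0, 83.858, -12.336], TCP at [0.249, 0.49, 0.248] pointing down, gripper open.
Joint ranges: [-178.18, 178.18], [-50.72, 133.34], [12.68, 142.11], [-81.47, 261.47], [9.98, 163.14], [-165.26, 165.26]. Speed limits (degrees/s): [136.94, 136.94, 180, 180, 180, 180].

### API

Orientations are given as a 3x3 rotation matrix whose columns are the frame's x, y, z axes.
In Python, from rig import env, viewer gives the robot as it stands.
- The arm moves only by the tool move_arm, never from a script. Its argument "motion" is a list of rows, each a list of 2 entries, a list of its own where there are three numbers: the shift along the tool's x, y, z normalised to -1 to 1, where 1 is 50 mm, then the turn, a rotation vector about the tool's x, y, z normalised to -1 to 1, where 1 is 8 degrees. A call has 1 to 20 rows; each row shifts and turns the commanded pose from where the row before left it, along the tool's axes as they then stand; what a row does not reach is not made up. A row lasts 1/10 s, in which the tool goes at most 50 mm and 8.59 degrees, less where a joint would pass 70% of its speed; a pose out of reach is approached as far as the arm can. A call with a number of a shift or a turn outside -1 to 1 is refused whole. A call with a gripper value outside its range is refused whole. "claw" is the closure, from 0 (fully open) to 1 (shut), set as the call begins (left out, the last holds). The fingers move at their own pace and stop on an object; "force" is the grip in N (left out, the last holds). Time passes only in rows, so rows that do not move let the fingers close. It gives the time, the measured TCP pose, the force, the opening and the grip force at its end, in the units of the state.
- env.observe(): the state, without advancing time (a new reading comes with each control period).
- viewer.get_image(name): name is "side" or "top" or "wrist"; returns a dict with "frame" (384x512x3 uint8, red, green, blue), "depth" (384x512 float32, m along the optical axis (not along the pixel's ray), 0 where there is no reading), "fx", "fy", "cx", "cy" (pixels), "eye" and "attitude" of the camera in the world; the wrist camera has in their place "T_tool_cam" (4x4, takes a point from camera to tool coordinates, whose origin is the TCP and whose axes are the flange's). Camera axes: x right, y up, looking along -z (the intrinsics and any distortion apply to the point x, -y, -z); pixel columns grow to the right and rows downward; lengths in m; the calibration is good to about 2 mm. A picture is of the moment at which its call begins: read the wrist's pose just before it.
- env.close_job(): hands the job in; it is judged then, once.
The state is a dict: "time_s": time; "q": joint angles; "qvel": joint speeds; "joint_efforts": joint torques, N m; "position": TCP position; "tool_rot": TCP orientation; "ft_force": force on the tool from outside, world axes, zero at the start; "wrist_torque": the same for the moment, N m; "grip_width": finger opening in m; "gripper_force": force on a finger pad.
Only numpy, scipy, OpenCV 4.12 (cv2) and the standard library are available. Lean on these libraries where they do the work, as an engineer would, in place of code of your own. Each camera call takes 0.05 s, during which the arm holds its last target. There are 200 camera calls.

## Working session

There is one attempt and no reset: what is moved stays moved. The work goes in short steps, Python scripts to look and compute and a tool call to move; the robot and the scene stay as the last step left them, time stands still between calls to the robot, and variables do not carry over. Pictures are saved under pics/ and viewed, at most 14 in all, crops included, and the job is handed in when it is done.

Besides the shell and the picture viewer there is one more tool, called after "Request:" by a JSON object that holds its "name" and its "arguments". move_arm: Moves the arm, as the interface text tells. Scaled input: -1 to 1 covers 50 mm each way for a shift and 8 degrees each way for a turn. Its arguments: {"type":"object","properties":{"motion":{"type":"array","items":{"type":"array"}},"claw":{"type":"number"},"force":{"type":"number"}},"required":["motion"]}

```bash
ls; mkdir -p pics; cat > h.py <<'E'
import numpy as np, cv2
from rig import env, viewer
def cam(name):
    s=env.observe(); im=viewer.get_image(name)
    if 'eye' in im:
        R=np.array(im['attitude']); p=np.array(im['eye'])
    else:
        T=np.array(im['T_tool_cam']); Rt=np.array(s['tool_rot']); R=Rt@T[:3,:3]; p=Rt@T[:3,3]+np.array(s['position'])
    d=im['depth']; v,u=np.mgrid[0:d.shape[0],0:d.shape[1]]
    x=(u-im['cx'])/im['fx']*d; y=-(v-im['cy'])/im['fy']*d
    P=np.stack([x,y,-d],-1)@R.T+p
    P[d==0]=np.nan
    return im,P
def save(im,fn): cv2.imwrite('pics/'+fn,im['frame'][:,:,::-1])
def st():
    s=env.observe(); print({k:np.round(s[k],4).tolist() for k in s})
E
python3 - <<'E'
from h import *
st()
for n in ['top','side','wrist']:
    im,P=cam(n); save(im,n+'1.png'); np.savez('pics/%s1.npz'%n,P=P,f=im['frame'])
    print(n,im.keys(),im['fx'],im['cx'],im['cy'],im.get('eye'),im.get('attitude'),im.get('T_tool_cam'))
E
```

```text
pics
{'time_s': 0.0, 'q': [50.7466, 21.8415, 74.3859, -0.0009, 83.8583, -12.3384], 'qvel': [-0.028, -0.045, 0.1214, 0.015, -0.019, -0.0534], 'joint_efforts': [0.0005, -44.8454, -23.1287, -0.0002, 0.0047, -0.0], 'position': [0.2488, 0.4902, 0.2477], 'tool_rot': [[-0.8917, 0.4527, -0.0009], [0.4527, 0.8917, -0.0012], [0.0003, -0.0015, -1.0]], 'ft_force': [-0.8477, 0.2835, -0.0861], 'wrist_torque': [-0.0111, -0.0469, -0.0261], 'gripper_force': 0.0, 'grip_width': 0.0854}
top dict_keys(['frame', 'depth', 'fx', 'fy', 'cx', 'cy', 'eye', 'attitude']) 358.32440390080916 259.19445378042116 192.20708185090163 [0.32709249 0.03933581 1.36513277] [[-0.01656234  0.99462096 -0.10224892]
 [-0.99983849 -0.01576152  0.008635  ]
 [ 0.00697696  0.10237542  0.99472137]] None
side dict_keys(['frame', 'depth', 'fx', 'fy', 'cx', 'cy', 'eye', 'attitude']) 484.41659782918697 258.86656026303666 194.51762675164284 [0.42756714 1.25816132 0.86334283] [[-0.99985773 -0.00529497 -0.0160149 ]
 [-0.01096922 -0.51714955  0.85582476]
 [-0.01281367  0.85587867  0.5170179 ]] None
wrist dict_keys(['frame', 'depth', 'fx', 'fy', 'cx', 'cy', 'T_tool_cam']) 307.50298990947454 251.3885257368834 193.84587985691337 None None [[ 3.97038615e-04  9.55134147e-01  2.96173267e-01  7.56622440e-02]
 [ 9.99999677e-01 -5.86304191e-04  5.50220714e-04  7.95511685e-04]
 [ 6.99182220e-04  2.96172953e-01 -9.55134071e-01 -1.25707349e-01]
 [ 0.00000000e+00  0.00000000e+00  0.00000000e+00  1.00000000e+00]]
```

```bash
python3 -c "
import cv2,numpy as np
a=cv2.imread('pics/top1.png');b=cv2.imread('pics/side1.png')
cv2.imwrite('pics/t_big.png',cv2.resize(a,(800,600),interpolation=cv2.INTER_CUBIC))
"
```

```text
(no output)
```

View pics/t_big.png

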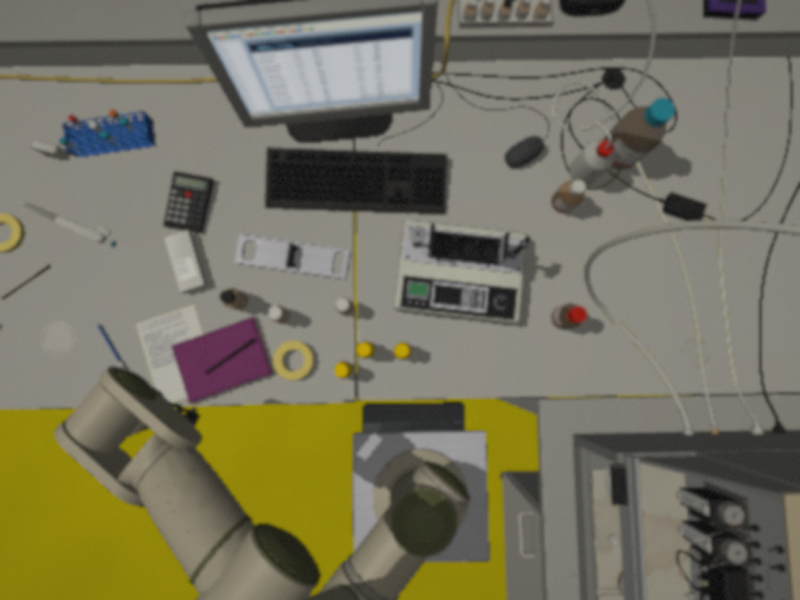

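View pics/side1.png

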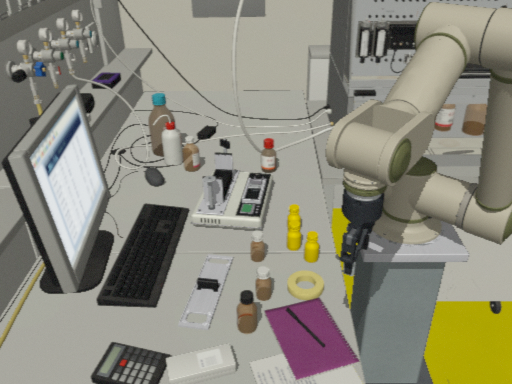

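```bash
python3 - <<'E'
import numpy as np,cv2
d=np.load('pics/top1.npz');P=d['P'];f=d['f']
def px(u,v): return int(v*.64),int(u*.64)
def blob(n,u,v,h=14):
    r,c=px(u,v);Q=P[r-h:r+h,c-h:c+h].reshape(-1,3);Q=Q[np.isfinite(Q[:,2])]
    zt=Q[:,2].max();T=Q[Q[:,2]>zt-.006];print(n,'ztop',zt.round(4),'topc',T.mean(0).round(4),'rng',np.ptp(T,0).round(3),len(T), 'tablez',np.median(Q[Q[:,2]<.02,2]).round(4))
for n,u,v in [('A',277,313),('B',343,305),('mid',233,298),('X',572,192),('cap',575,316),('y1',365,349),('y2',402,350),('y3',343,370)]: blob(n,u,v)
s=np.load('pics/side1.npz');S=s['P']
for n,r,c in [('A',283,263),('B',246,257),('X',155,190),('mid',310,247)]:
    Q=S[r-25:r+25,c-14:c+14].reshape(-1,3);Q=Q[np.isfinite(Q[:,2])];Q=Q[Q[:,2]>.012];print(n,Q.min(0).round(3),Q.max(0).round(3))
# shaker regions
a=cv2.cvtColor(f,cv2.COLOR_RGB2BGR)[130:215,140:350]; cv2.imwrite('pics/crop.png',cv2.resize(a,None,fx=3.8,fy=3.8,interpolation=cv2.INTER_CUBIC))
b=cv2.cvtColor(s['f'],cv2.COLOR_RGB2BGR)[120:345,145:325]; cv2.imwrite('pics/crop2.png',cv2.resize(b,None,fx=2.6,fy=2.6,interpolation=cv2.INTER_CUBIC))
E
```

```text
A ztop 0.0899 topc [0.4354 0.3261 0.0866] rng [0.029 0.029 0.006] 33 tablez -0.0002
B ztop 0.0901 topc [0.4535 0.1727 0.0866] rng [0.026 0.029 0.006] 34 tablez -0.0006
mid ztop 0.1069 topc [0.4722 0.4325 0.1035] rng [0.025 0.028 0.006] 45 tablez 0.0001
X ztop 0.1334 topc [ 0.707  -0.3696  0.1297] rng [0.029 0.029 0.006] 36 tablez 0.0002
cap ztop 0.1277 topc [ 0.4201 -0.3565  0.1234] rng [0.031 0.034 0.006] 38 tablez -0.0001
y1 ztop 0.0909 topc [0.3425 0.1289 0.087 ] rng [0.056 0.064 0.006] 36 tablez -0.0006
y2 ztop 0.0905 topc [0.3438 0.0361 0.0862] rng [0.028 0.025 0.006] 25 tablez -0.0002
y3 ztop 0.0909 topc [0.314  0.1638 0.0869] rng [0.066 0.064 0.006] 37 tablez -0.0007
A [0.42  0.193 0.012] [0.469 0.449 0.107]
B [0.425 0.023 0.012] [0.5   0.334 0.088]
X [ 0.617 -0.657  0.012] [0.776 0.002 0.161]
mid [0.445 0.332 0.012] [0.501 0.462 0.107]
```

View pics/crop.png

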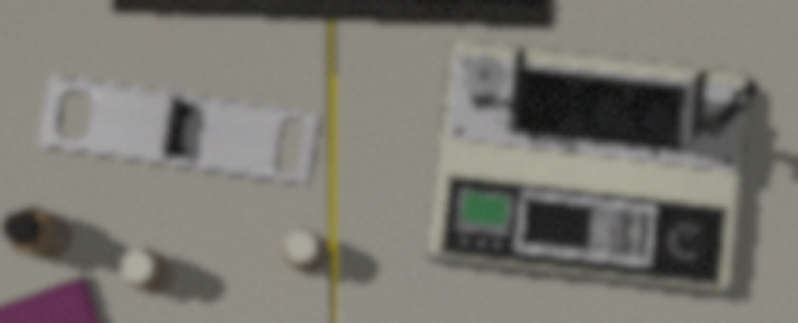

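View pics/crop2.png

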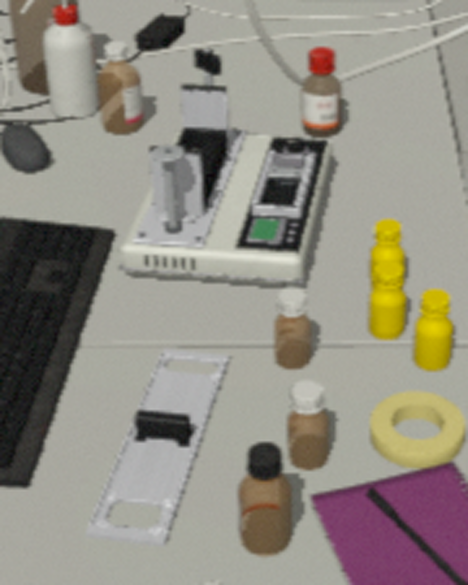

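Two 50 ml bottles are present, the white-capped amber ones at crop2 (292,330) and (307,425), which measure 85–90 mm high. The similar bottle at crop2 (120,90) is 130 mm tall, so it isn't one. The bottle at (265,500) with the black cap is mid_amber, the red cap at (321,90) is cap_bottle, and the three yellow ones are look-alikes. The bar's eye is on its left, and the catch rib is at crop (620,230).

```bash
cat >> h.py <<'E'
from scipy.spatial.transform import Rotation as Ro
import json
def yawR(a): # tool down, tool y at world angle a (deg)
    a=np.radians(a); y=np.array([np.cos(a),np.sin(a),0]); z=np.array([0,0,-1.]); return np.stack([np.cross(y,z),y,z],1)
def plan(p1,R1,n=None,p0=None,R0=None):
    s=env.observe(); p=np.array(s['position'] if p0 is None else p0); R=np.array(s['tool_rot'] if R0 is None else R0)
    p1=np.array(p1); w=(Ro.from_matrix(R).inv()*Ro.from_matrix(R1)).as_rotvec()
    if n is None: n=int(max(np.ceil(np.linalg.norm(p1-p)/.046),np.ceil(np.degrees(np.linalg.norm(w))/7.6),1))
    rows=[]; ps=p.copy(); Rs=R.copy(); r0=Ro.from_matrix(R)
    for i in range(1,n+1):
        pt=p+(p1-p)*i/n; Rt=(r0*Ro.from_rotvec(w*i/n)).as_matrix()
        d=np.clip(np.round(Rs.T@(pt-ps)/.05,2),-1,1)+0.
        t=np.clip(np.round(np.degrees((Ro.from_matrix(Rs).inv()*Ro.from_matrix(Rt)).as_rotvec())/8,2),-1,1)+0.
        ps=ps+Rs@d*.05; Rs=Rs@Ro.from_rotvec(np.radians(t*8)).as_matrix(); rows.append([d.tolist(),t.tolist()])
    print(n,json.dumps(rows).replace(' ','').replace('.0,',',').replace('.0]',']')); return ps,Rs
E
python3 - <<'E'
from h import *
plan([.44,.27,.32],yawR(-7))
E
```

```text
10 [[[-0.54,-0.22,-0.14],[0,0,0.88]],[[-0.56,-0.15,-0.15],[0,0,0.87]],[[-0.58,-0.08,-0.14],[0,0,0.88]],[[-0.58,-0.02,-0.15],[0,0,0.87]],[[-0.58,0.06,-0.14],[0,0,0.88]],[[-0.57,0.14,-0.14],[0,0,0.88]],[[-0.55,0.19,-0.15],[0,0,0.87]],[[-0.52,0.27,-0.14],[0,0,0.88]],[[-0.48,0.32,-0.15],[0,0.01,0.87]],[[-0.45,0.39,-0.14],[-0.01,0,0.88]]]
```

Request:
{"name": "move_arm", "arguments": {"motion": [[[-0.54, -0.22, -0.14], [0, 0, 0.88]], [[-0.56, -0.15, -0.15], [0, 0, 0.87]], [[-0.58, -0.08, -0.14], [0, 0, 0.88]], [[-0.58, -0.02, -0.15], [0, 0, 0.87]], [[-0.58, 0.06, -0.14], [0, 0, 0.88]], [[-0.57, 0.14, -0.14], [0, 0, 0.88]], [[-0.55, 0.19, -0.15], [0, 0, 0.87]], [[-0.52, 0.27, -0.14], [0, 0, 0.88]], [[-0.48, 0.32, -0.15], [0, 0, 0.87]], [[-0.45, 0.39, -0.14], [0, 0, 0.88]], [[0, 0, 0], [0, 0, 0]], [[0, 0, 0], [0, 0, 0]]]}}

```text
time_s: 1.35
position: [0.4402, 0.2697, 0.32]
tool_rot: [[0.121, 0.993, -0.001], [0.993, -0.121, 0.0], [-0.0, -0.001, -1.0]]
ft_force: [-0.2, 0.3, -0.5]
grip_width: 0.0853
gripper_force: 0.0
```

```bash
cat >> h.py <<'E'
def topc(P,x,y,r,zlo,zhi):
    Q=P.reshape(-1,3);Q=Q[np.isfinite(Q[:,2])];m=(np.hypot(Q[:,0]-x,Q[:,1]-y)<r)&(Q[:,2]>zlo)&(Q[:,2]<zhi);return Q[m]
E
python3 - <<'E'
from h import *
im,P=cam('wrist'); save(im,'w2.png'); np.savez('pics/w2.npz',P=P,f=im['frame'])
for n,x,y in [('A',.4354,.3261),('B',.4535,.1727)]:
    T=topc(P,x,y,.03,.078,.1)
    print(n,len(T),T.mean(0).round(4),((T.max(0)+T.min(0))/2).round(4),np.ptp(T,0).round(4),np.median(T[:,2]))
    S=topc(P,x,y,.04,.012,.045); print('  body',S.min(0).round(4),S.max(0).round(4))
g=P[...,2]; print(np.nanmedian(g))
E
```

```text
A 573 [0.4376 0.3291 0.0847] [0.4376 0.3289 0.0825] [0.03   0.0302 0.0088] 0.08471149660657734
  body [0.4222 0.3088 0.0208] [0.4563 0.3499 0.045 ]
B 437 [0.4544 0.1761 0.0844] [0.4546 0.1748 0.0823] [0.0298 0.0305 0.0084] 0.08460193539498406
  body [0.4338 0.1644 0.012 ] [0.4746 0.1965 0.045 ]
0.0011840421431549009
```

View pics/w2.png

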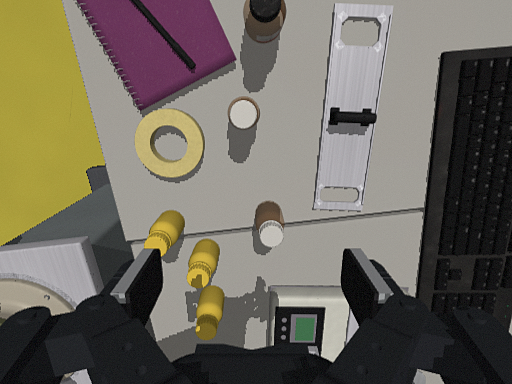

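Pixels in the wrist view: bottle A at (243,113), bottle B at (270,232), and the bar's eye at (360,30) with its slot at (340,193). Next I'll look at the shaker.

Request:
{"name": "move_arm", "arguments": {"motion": [[[-0.9, 0.31, -0.2], [0, 0, 0]], [[-0.9, 0.31, -0.2], [0, 0, 0]], [[-0.9, 0.31, -0.2], [0, 0, 0]], [[-0.9, 0.31, -0.2], [0, 0, 0]], [[-0.9, 0.31, -0.2], [0, 0, 0]], [[-0.9, 0.31, -0.2], [0, 0, 0]], [[-0.9, 0.31, -0.2], [0, 0, 0]], [[-0.9, 0.31, -0.2], [0, 0, 0]], [[0, 0, 0], [0, 0, 0]], [[0, 0, 0], [0, 0, 0]]]}}

```text
time_s: 2.4
position: [0.5195, -0.1022, 0.3997]
tool_rot: [[0.121, 0.993, -0.001], [0.993, -0.121, 0.001], [0.001, -0.001, -1.0]]
ft_force: [-0.5, -0.0, 0.1]
grip_width: 0.0851
gripper_force: 0.0
```

```bash
python3 - <<'E'
from h import *
im,P=cam('wrist'); save(im,'w3.png'); np.savez('pics/w3.npz',P=P,f=im['frame'])
st()
Q=P.reshape(-1,3);Q=Q[np.isfinite(Q[:,2])]; Q=Q[(abs(Q[:,0]-.5)<.2)&(abs(Q[:,1]+.1)<.25)]
for lo,hi in [(.172,.19),(.158,.168),(.143,.152),(.08,.095),(.065,.075)]:
    T=Q[(Q[:,2]>lo)&(Q[:,2]<hi)]; print(lo,len(T),T.min(0).round(3),T.max(0).round(3),T.mean(0).round(4))
w=np.load('pics/w2.npz')['P']; T=topc(w,.56,.27,.17,.003,.04)
for lo,hi in [(.028,.038),(.003,.012)]:
    B=T[(T[:,2]>lo)&(T[:,2]<hi)][:,:2].astype(np.float32); print(len(B),cv2.minAreaRect(B),B.mean(0))
E
```

```text
{'time_s': 2.45, 'q': [-23.8832, 16.2793, 58.1706, 0.023, 105.603, -16.983], 'qvel': [1.256, -0.7667, 0.237, 0.0009, 0.0077, 0.0736], 'joint_efforts': [-1.5013, -40.4972, -25.2619, -0.0521, -0.0251, -0.0267], 'position': [0.5193, -0.1014, 0.4], 'tool_rot': [[0.12, 0.9928, -0.0007], [0.9928, -0.12, 0.0007], [0.0006, -0.0008, -1.0]], 'ft_force': [0.6822, 1.274, 0.0452], 'wrist_torque': [0.0194, 0.0049, -0.0206], 'gripper_force': 0.0, 'grip_width': 0.0857}
0.172 366 [ 0.55  -0.241  0.172] [ 0.586 -0.208  0.186] [ 0.5673 -0.223   0.1808]
0.158 1047 [ 0.55  -0.235  0.158] [0.617 0.019 0.167] [ 0.5957 -0.0153  0.1618]
0.143 795 [ 0.542 -0.223  0.143] [ 0.624 -0.022  0.152] [ 0.5844 -0.1002  0.1479]
0.08 3377 [ 0.331 -0.35   0.08 ] [0.622 0.116 0.095] [ 0.5306 -0.0993  0.088 ]
0.065 2416 [ 0.337 -0.35   0.065] [0.612 0.117 0.075] [ 0.4694 -0.1186  0.0699]
558 ((0.47205403447151184, 0.29651081562042236), (0.2180441915988922, 0.17934468388557434), 41.37674331665039) [0.55993956 0.2967415 ]
10522 ((0.5674836039543152, 0.3037453591823578), (0.2707985043525696, 0.3184798061847687), 84.36979675292969) [0.60378045 0.30212066]
```

View pics/w3.png

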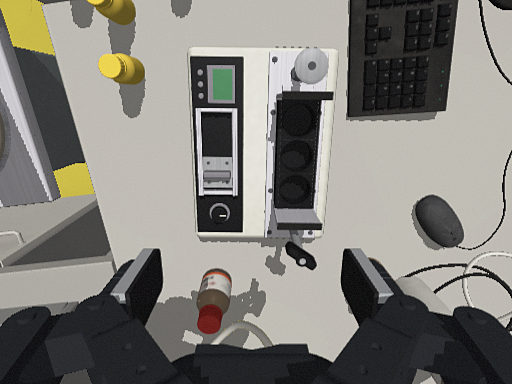

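```bash
python3 - <<'E'
from h import *
im,P=cam('wrist');st()
Q=P.reshape(-1,3);Q=Q[np.isfinite(Q[:,2])]
def sel(x,y,r,lo,hi):return topc(P,x,y,r,lo,hi)
S=sel(.597,.003,.03,.160,.166);print('stud',S.mean(0).round(4),cv2.minEnclosingCircle(S[:,:2].astype(np.float32)))
W=sel(.567,-.223,.04,.178,.186);print('wing',W.mean(0).round(4),cv2.minAreaRect(W[:,:2].astype(np.float32)))
w=np.linalg.svd(W[:,:2]-W[:,:2].mean(0))[2][0];print('wing dir',np.degrees(np.arctan2(w[1],w[0])))
s=S.mean(0)[:2];v=W.mean(0)[:2];d=s-v;print('dist',np.linalg.norm(d),'yaw',np.degrees(np.arctan2(-d[0],d[1])))
for lo,hi in [(.046,.054)]:
    B=sel(.53,-.11,.22,lo,hi)[:,:2].astype(np.float32)
    B=B[(B[:,1]>-.3)&(B[:,1]<.08)]; r=cv2.minAreaRect(B);print('body',r)
K=sel(.58,-.1,.11,.087,.093);print('block',len(K),cv2.minAreaRect(K[:,:2].astype(np.float32)))
C=sel(.47,-.14,.06,.080,.092);print('rib',len(C),C.mean(0).round(4),cv2.minAreaRect(C[:,:2].astype(np.float32)))
for y in(0,1):
    p=sel([.592,.572][y],[-.025,-.19][y],.05,.145,.151);print('supp',len(p),cv2.minAreaRect(p[:,:2].astype(np.float32)))
E
```

```text
{'time_s': 2.5, 'q': [-23.8437, 16.2543, 58.1805, 0.0159, 105.6022, -16.983], 'qvel': [0.592, -0.4422, 0.0215, -0.0688, -0.1215, 0.0787], 'joint_efforts': [-1.02, -40.6633, -25.113, -0.0275, -0.0184, -0.0066], 'position': [0.5193, -0.101, 0.4001], 'tool_rot': [[0.1194, 0.9928, -0.0005], [0.9928, -0.1194, 0.0005], [0.0004, -0.0005, -1.0]], 'ft_force': [-0.1095, -0.4291, -0.6359], 'wrist_torque': [-0.0376, -0.043, 0.0175], 'gripper_force': 0.0, 'grip_width': 0.0854}
stud [5.980e-01 1.000e-04 1.619e-01] ((0.5980126261711121, -0.00014874131011310965), 0.018984518945217133)
wing [ 0.5675 -0.2241  0.1821] ((0.5677147507667542, -0.22495955228805542), (0.0160120390355587, 0.04178407043218613), 38.459529876708984)
wing dir -42.41335017201742
dist 0.2262615663427485 yaw -7.752216021524671
body ((0.4900437593460083, -0.10031789541244507), (0.29510554671287537, 0.303512841463089), 82.51915740966797)
block 2244 ((0.5460303425788879, -0.10654343664646149), (0.16575893759727478, 0.13385573029518127), 82.35984802246094)
rib 164 [ 0.4651 -0.1254  0.0856] ((0.4645734429359436, -0.12542104721069336), (0.008071621879935265, 0.03992306441068649), 82.6231918334961)
supp 460 ((0.5940435528755188, -0.030708398669958115), (0.008961664512753487, 0.059725385159254074), 83.13687133789062)
supp 345 ((0.5702859163284302, -0.20608466863632202), (0.03329014405608177, 0.059270162135362625), 81.6073989868164)
```

The view shows the stud at (311,66), the wing knob at (300,256) turned part way, the nests at (296,115), (294,153) and (292,190), and the catch rib at (217,173). Next I'll grasp bottle A.

```bash
python3 - <<'E'
from h import *
R=yawR(-7.45)
a=plan([.4376,.329,.20],R); b=plan([.4376,.329,.046],R,5,*a); print(b[0])
E
```

```text
11 [[[0.76,-0.24,0.36],[0,0,0.01]],[[0.76,-0.24,0.37],[0,0,0]],[[0.75,-0.24,0.36],[0,0,0.01]],[[0.76,-0.25,0.37],[0,0,0.01]],[[0.76,-0.24,0.36],[0,0,0]],[[0.76,-0.24,0.37],[0,0,0.01]],[[0.75,-0.25,0.36],[0,0,0.01]],[[0.76,-0.24,0.36],[0,0,0]],[[0.76,-0.25,0.37],[0,0,0.01]],[[0.75,-0.25,0.36],[0,0,0.01]],[[0.76,-0.25,0.37],[0,0,0]]]
5 [[[0,0,0.62],[0,0,0]],[[0,0,0.61],[0,0,0]],[[0,0,0.62],[0,0,0]],[[0,0.01,0.61],[0,0,0]],[[0,0,0.62],[0,0,0]]]
[0.43778645 0.32912598 0.04589792]
```

Request:
{"name": "move_arm", "arguments": {"motion": [[[0.76, -0.24, 0.36], [0, 0, 0.01]], [[0.76, -0.24, 0.37], [0, 0, 0]], [[0.75, -0.24, 0.36], [0, 0, 0.01]], [[0.76, -0.25, 0.37], [0, 0, 0.01]], [[0.76, -0.24, 0.36], [0, 0, 0]], [[0.76, -0.24, 0.37], [0, 0, 0.01]], [[0.75, -0.25, 0.36], [0, 0, 0.01]], [[0.76, -0.24, 0.36], [0, 0, 0]], [[0.76, -0.25, 0.37], [0, 0, 0.01]], [[0.75, -0.25, 0.36], [0, 0, 0.01]], [[0.76, -0.25, 0.37], [0, 0, 0]], [[0, 0, 0], [0, 0, 0]], [[0, 0, 0], [0, 0, 0]], [[0, 0, 0], [0, 0, 0]], [[0, 0, 0], [0, 0, 0]]]}}

```text
time_s: 4.0
position: [0.4389, 0.327, 0.2006]
tool_rot: [[0.132, 0.991, 0.001], [0.991, -0.132, 0.0], [0.001, 0.001, -1.0]]
ft_force: [0.5, 0.2, 0.4]
grip_width: 0.0854
gripper_force: 0.0
```

```bash
python3 - <<'E'
from h import *
im,P=cam('wrist');s=env.observe();print(s['position'],s['tool_rot'])
T=topc(P,.4376,.329,.03,.082,.095);print(len(T),T.mean(0).round(4),((T.max(0)+T.min(0))/2).round(4),np.ptp(T,0).round(4))
T=topc(P,.4376,.329,.04,.012,.05);print(T.min(0).round(4),T.max(0).round(4))
E
```

```text
[0.43899532 0.32695867 0.20052196] [[ 1.32470426e-01  9.91186356e-01  1.09238245e-03]
 [ 9.91186807e-01 -1.32470935e-01  4.07232223e-04]
 [ 5.48351948e-04  1.02880884e-03 -9.99999320e-01]]
1031 [0.4377 0.3296 0.0847] [0.4376 0.3291 0.0847] [0.0301 0.0304 0.0052]
[0.4176 0.3172 0.012 ] [0.4578 0.3504 0.0499]
```

Request:
{"name": "move_arm", "arguments": {"motion": [[[0.04, -0.03, 0.62], [0, 0, 0]], [[0, 0, 0.62], [0, 0, 0]], [[0, 0, 0.62], [0, 0, 0]], [[0, 0, 0.62], [0, 0, 0]], [[0, 0, 0.61], [0, 0, 0]], [[0, 0, 0], [0, 0, 0]], [[0, 0, 0], [0, 0, 0]]]}}

```text
time_s: 4.75
position: [0.4381, 0.3295, 0.0462]
tool_rot: [[0.132, 0.991, 0.0], [0.991, -0.132, 0.0], [0.0, 0.0, -1.0]]
ft_force: [-0.3, 0.4, 1.6]
grip_width: 0.0855
gripper_force: 0.0
```

Request:
{"name": "move_arm", "arguments": {"motion": [[[0, 0, 0], [0, 0, 0]], [[0, 0, 0], [0, 0, 0]], [[0, 0, 0], [0, 0, 0]], [[0, 0, 0], [0, 0, 0]], [[0, 0, 0], [0, 0, 0]], [[0, 0, 0], [0, 0, 0]], [[0, 0, 0], [0, 0, 0]], [[0, 0, 0], [0, 0, 0]]], "claw": 1, "force": 60}}

```text
time_s: 5.55
position: [0.4378, 0.33, 0.0467]
tool_rot: [[0.131, 0.991, 0.002], [0.991, -0.131, 0.001], [0.001, 0.002, -1.0]]
ft_force: [-1.4, -1.1, 8.5]
grip_width: 0.0383
gripper_force: 59.9
```

Request:
{"name": "move_arm", "arguments": {"motion": [[[0, 0, -0.5], [0, 0, 0]], [[0, 0, -0.8], [0, 0, 0]], [[0, 0, -0.9], [0, 0, 0]], [[0, 0, -0.9], [0, 0, 0]], [[0, 0, -0.6], [0, 0, 0]], [[0, 0, 0], [0, 0, 0]], [[0, 0, 0], [0, 0, 0]]]}}

```text
time_s: 6.25
position: [0.4372, 0.3297, 0.2305]
tool_rot: [[0.131, 0.991, 0.0], [0.991, -0.131, 0.0], [0.0, 0.0, -1.0]]
ft_force: [0.6, 0.3, -1.0]
grip_width: 0.0384
gripper_force: 60.8
```

```bash
python3 - <<'E'
from h import *
im,P=cam('wrist');s=env.observe();p=s['position'];R=np.array(s['tool_rot']);print(p)
L=(P-p)@R; Q=L.reshape(-1,3);Q=Q[np.isfinite(Q[:,2])]
m=(np.hypot(Q[:,0],Q[:,1])<.035)&(Q[:,2]>-.07)&(Q[:,2]<-.02);Q=Q[m]
print(np.histogram(Q[:,2],20)); z0=np.percentile(Q[:,2],2);T=Q[Q[:,2]<z0+.004];print(z0,len(T),T.mean(0).round(4),((T.max(0)+T.min(0))/2).round(4),np.ptp(T,0).round(4))
R1=yawR(-7.45);x=R1[:,1];y=R1[:,0];C=np.array([.5831,-.1128,0]);n0=C+.05*y;print(n0)
a=plan([n0[0],n0[1],.262],R1)
E
```

```text
[0.43696985 0.32955375 0.22949624]
(array([1616, 1640, 1468, 1131, 1208,  677,  502,  337,   58,    5,  215,
        512, 4401,  725,  690,  643,  480,  573,  974,  399]), array([-0.06999696, -0.06749785, -0.06499874, -0.06249963, -0.06000051,
       -0.0575014 , -0.05500229, -0.05250318, -0.05000407, -0.04750495,
       -0.04500584, -0.04250673, -0.04000762, -0.0375085 , -0.03500939,
       -0.03251028, -0.03001117, -0.02751206, -0.02501294, -0.02251383,
       -0.02001472]))
-0.06939492926074092 3015 [ 0.0149  0.0004 -0.0677] [ 0.0144  0.0005 -0.0677] [0.0096 0.0524 0.0046]
[ 0.58958305 -0.06322208  0.        ]
10 [[[-0.74,0.41,-0.06],[0,0,0]],[[-0.74,0.4,-0.07],[0,0,0]],[[-0.74,0.41,-0.06],[0,0,0]],[[-0.73,0.4,-0.07],[0,0,-0.01]],[[-0.74,0.41,-0.06],[0,0,0]],[[-0.74,0.4,-0.07],[-0.01,0,0]],[[-0.74,0.41,-0.06],[0,0,0]],[[-0.74,0.4,-0.07],[0,0.01,0]],[[-0.74,0.41,-0.06],[0,0,0]],[[-0.74,0.4,-0.07],[0,0,0]]]
```

Request:
{"name": "move_arm", "arguments": {"motion": [[[-0.74, 0.41, -0.06], [0, 0, 0]], [[-0.74, 0.4, -0.07], [0, 0, 0]], [[-0.74, 0.41, -0.06], [0, 0, 0]], [[-0.73, 0.4, -0.07], [0, 0, 0]], [[-0.74, 0.41, -0.06], [0, 0, 0]], [[-0.74, 0.4, -0.07], [0, 0, 0]], [[-0.74, 0.41, -0.06], [0, 0, 0]], [[-0.74, 0.4, -0.07], [0, 0, 0]], [[-0.74, 0.41, -0.06], [0, 0, 0]], [[-0.74, 0.4, -0.07], [0, 0, 0]], [[0, 0, 0], [0, 0, 0]], [[0, 0, 0], [0, 0, 0]], [[0, 0, 0], [0, 0, 0]], [[0, 0, 0], [0, 0, 0]]]}}

```text
time_s: 7.7
position: [0.5893, -0.062, 0.2625]
tool_rot: [[0.13, 0.992, -0.001], [0.992, -0.13, 0.0], [0.0, -0.001, -1.0]]
ft_force: [0.2, -0.0, -0.7]
grip_width: 0.0383
gripper_force: 60.8
```

```bash
cat >> h.py <<'E'
def held(P,s,zc):
    p=s['position'];R=np.array(s['tool_rot']);L=(P-p)@R; Q=L.reshape(-1,3);Q=Q[np.isfinite(Q[:,2])]
    T=Q[(np.hypot(Q[:,0],Q[:,1])<.03)&(abs(Q[:,2]-zc)<.004)];return T
E
python3 - <<'E'
from h import *
s=env.observe();im,P=cam('wrist');save(im,'w4.png');print(s['position'],s['grip_width'],s['gripper_force'])
T=held(P,s,-.039);print(len(T),T.mean(0).round(4),((T.max(0)+T.min(0))/2).round(4),np.ptp(T,0).round(4))
# any shaker features seen
S=topc(P,.598,0,.03,.159,.166);print('stud',len(S));
if len(S):print(S.mean(0),cv2.minEnclosingCircle(S[:,:2].astype(np.float32)))
E
```

```text
[ 0.58927281 -0.06195757  0.26253469] 0.03827797779632731 60.848288834095
4886 [ 0.0051  0.0009 -0.0381] [ 0.0032 -0.     -0.039 ] [0.0243 0.0547 0.0079]
stud 2167
[5.98411428e-01 4.96419061e-04 1.61911982e-01] ((0.5983486175537109, 0.000147440645378083), 0.018923284485936165)
```

View pics/w4.png

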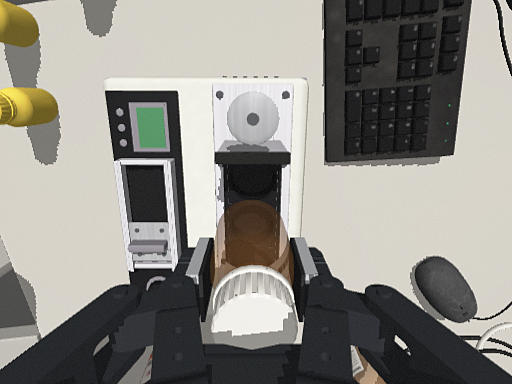

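Request:
{"name": "move_arm", "arguments": {"motion": [[[-0.03, 0, 0.47], [0, 0, 0]], [[0, 0, 0.47], [0, 0, 0]], [[0, 0, 0.47], [0, 0, 0]], [[0, 0, 0.47], [0, 0, 0]], [[0, 0, 0.47], [0, 0, 0]], [[0, 0, 0], [0, 0, 0]], [[0, 0, 0], [0, 0, 0]]]}}

```text
time_s: 8.45
position: [0.5896, -0.0642, 0.146]
tool_rot: [[0.131, 0.991, 0.0], [0.991, -0.131, -0.0], [-0.0, 0.0, -1.0]]
ft_force: [0.3, 0.8, -0.2]
grip_width: 0.0383
gripper_force: 60.8
```

Request:
{"name": "move_arm", "arguments": {"motion": [[[0, 0, 0.1], [0, 0, 0]], [[0, 0, 0.1], [0, 0, 0]], [[0, 0, 0.1], [0, 0, 0]], [[0, 0, 0], [0, 0, 0]]]}}

```text
time_s: 8.85
position: [0.5892, -0.0646, 0.1298]
tool_rot: [[0.132, 0.991, -0.001], [0.991, -0.132, 0.0], [0.0, -0.001, -1.0]]
ft_force: [0.3, -0.2, -1.1]
grip_width: 0.0383
gripper_force: 60.8
```

Request:
{"name": "move_arm", "arguments": {"motion": [[[0.02, 0, 0.1], [0, 0, 0]], [[0, 0, 0.1], [0, 0, 0]], [[0, 0, 0.1], [0, 0, 0]], [[0, 0, 0.05], [0, 0, 0]], [[0, 0, 0], [0, 0, 0]]]}}

```text
time_s: 9.35
position: [0.5894, -0.0636, 0.1123]
tool_rot: [[0.132, 0.991, -0.001], [0.991, -0.132, 0.0], [0.0, -0.001, -1.0]]
ft_force: [-1.4, 0.2, -0.6]
grip_width: 0.0385
gripper_force: 60.8
```

Request:
{"name": "move_arm", "arguments": {"motion": [[[0, 0, 0.06], [0, 0, 0]], [[0, 0, 0], [0, 0, 0]], [[0, 0, 0], [0, 0, 0]]]}}

```text
time_s: 9.65
position: [0.5896, -0.0637, 0.1099]
tool_rot: [[0.132, 0.991, 0.0], [0.991, -0.132, -0.0], [-0.0, 0.0, -1.0]]
ft_force: [0.6, -0.0, -0.2]
grip_width: 0.0382
gripper_force: 60.8
```

Request:
{"name": "move_arm", "arguments": {"motion": [[[0, 0, 0], [0, 0, 0]], [[0, 0, 0], [0, 0, 0]], [[0, 0, 0], [0, 0, 0]], [[0, 0, 0], [0, 0, 0]], [[0, 0, 0], [0, 0, 0]]], "claw": 0}}

```text
time_s: 10.15
position: [0.5896, -0.0637, 0.1099]
tool_rot: [[0.132, 0.991, 0.0], [0.991, -0.132, -0.0], [-0.0, 0.0, -1.0]]
ft_force: [-0.4, 0.4, -0.2]
grip_width: 0.0855
gripper_force: 0.0
```

Request:
{"name": "move_arm", "arguments": {"motion": [[[0, 0, -0.4], [0, 0, 0]], [[0, 0, -0.8], [0, 0, 0]], [[0, 0, -0.8], [0, 0, 0]], [[0, 0, -0.8], [0, 0, 0]], [[0, 0, 0], [0, 0, 0]], [[0, 0, 0], [0, 0, 0]]]}}

```text
time_s: 10.75
position: [0.5896, -0.0637, 0.2502]
tool_rot: [[0.131, 0.991, 0.001], [0.991, -0.131, -0.0], [-0.0, 0.001, -1.0]]
ft_force: [-0.2, -0.2, 0.2]
grip_width: 0.0853
gripper_force: 0.0
```

```bash
python3 - <<'E'
from h import *
im,P=cam('wrist');s=env.observe();print(s['position'])
T=topc(P,.59,-.063,.03,.135,.16);print(len(T),T.mean(0).round(4),((T.max(0)+T.min(0))/2).round(4),np.ptp(T,0).round(4),np.percentile(T[:,2],95))
im,Pt=cam('top')
T=topc(Pt,.45,.17,.06,.08,.1);print('B',len(T),T.mean(0).round(4))
R=yawR(-7.45)
a=plan([.4545,.1755,.22],R); b=plan([.4545,.1755,.046],R,5,*a); print(b[0])
E
```

```text
[ 0.58923361 -0.06353949  0.24906993]
1228 [ 0.59   -0.0623  0.1444] [ 0.5898 -0.0566  0.1423] [0.0301 0.0469 0.0144] 0.14624373218981232
B 58 [0.4527 0.173  0.0849]
6 [[[0.73,-0.55,0.1],[0,0,0]],[[0.73,-0.55,0.09],[-0.01,0,0]],[[0.73,-0.55,0.1],[0,0,-0.01]],[[0.73,-0.55,0.09],[0,0,0]],[[0.74,-0.55,0.1],[0,0,0]],[[0.73,-0.54,0.1],[-0.01,0,0]]]
5 [[[0,0,0.7],[0,0,0]],[[0,0,0.69],[0,0,0]],[[0,0,0.7],[0,0,0]],[[0,0,0.69],[0,0,0]],[[0,-0.01,0.7],[0,0,0]]]
[0.4543018  0.17572757 0.04582755]
```

Request:
{"name": "move_arm", "arguments": {"motion": [[[0.73, -0.55, 0.1], [0, 0, 0]], [[0.73, -0.55, 0.09], [0, 0, 0]], [[0.73, -0.55, 0.1], [0, 0, 0]], [[0.73, -0.55, 0.09], [0, 0, 0]], [[0.74, -0.55, 0.1], [0, 0, 0]], [[0.73, -0.54, 0.1], [0, 0, 0]], [[0, 0, 0], [0, 0, 0]], [[0, 0, 0], [0, 0, 0]], [[0, 0, 0], [0, 0, 0]], [[0, 0, 0], [0, 0, 0]]]}}

```text
time_s: 11.85
position: [0.456, 0.1746, 0.2205]
tool_rot: [[0.133, 0.991, -0.0], [0.991, -0.133, -0.0], [-0.0, -0.0, -1.0]]
ft_force: [-0.2, -0.6, 0.3]
grip_width: 0.0854
gripper_force: 0.0
```

```bash
python3 - <<'E'
from h import *
im,P=cam('wrist');s=env.observe();print(s['position'])
T=topc(P,.4545,.1755,.03,.082,.095);print(len(T),T.mean(0).round(4),((T.max(0)+T.min(0))/2).round(4),np.ptp(T,0).round(4))
plan([*((T.max(0)+T.min(0))/2)[:2],.0465],yawR(-7.45),5)
E
```

```text
[0.45592026 0.17466151 0.22057904]
888 [0.4545 0.1751 0.0847] [0.4544 0.1746 0.0845] [0.0298 0.0302 0.0049]
5 [[[0,-0.01,0.7],[0,0,-0.01]],[[0,0,0.69],[0,0,0]],[[0,-0.01,0.7],[0,0,-0.01]],[[0,0,0.7],[0,0,0]],[[-0.01,-0.01,0.69],[0,0,-0.01]]]
```

Request:
{"name": "move_arm", "arguments": {"motion": [[[0, -0.03, 0.7], [0, 0, 0]], [[0, 0, 0.69], [0, 0, 0]], [[0, 0, 0.7], [0, 0, 0]], [[0, 0, 0.7], [0, 0, 0]], [[0, 0, 0.69], [0, 0, 0]], [[0, 0, 0], [0, 0, 0]], [[0, 0, 0], [0, 0, 0]]]}}

```text
time_s: 12.6
position: [0.4544, 0.1754, 0.0473]
tool_rot: [[0.132, 0.991, -0.0], [0.991, -0.132, -0.0], [-0.0, -0.0, -1.0]]
ft_force: [0.4, 0.0, 0.7]
grip_width: 0.0853
gripper_force: 0.0
```

Request:
{"name": "move_arm", "arguments": {"motion": [[[0, 0, 0], [0, 0, 0]], [[0, 0, 0], [0, 0, 0]], [[0, 0, 0], [0, 0, 0]], [[0, 0, 0], [0, 0, 0]], [[0, 0, 0], [0, 0, 0]], [[0, 0, 0], [0, 0, 0]], [[0, 0, 0], [0, 0, 0]], [[0, 0, 0], [0, 0, 0]]], "claw": 1, "force": 60}}

```text
time_s: 13.4
position: [0.4544, 0.1759, 0.0482]
tool_rot: [[0.131, 0.991, 0.002], [0.991, -0.131, 0.0], [0.001, 0.002, -1.0]]
ft_force: [-2.0, -1.5, 10.8]
grip_width: 0.038
gripper_force: 59.0
```

Request:
{"name": "move_arm", "arguments": {"motion": [[[0, 0, -0.5], [0, 0, 0]], [[0, 0, -0.9], [0, 0, 0]], [[0, 0, -0.9], [0, 0, 0]], [[0, 0, -0.9], [0, 0, 0]], [[0, 0, -0.9], [0, 0, 0]], [[0, 0, 0], [0, 0, 0]], [[0, 0, 0], [0, 0, 0]]]}}

```text
time_s: 14.1
position: [0.4537, 0.1758, 0.2525]
tool_rot: [[0.131, 0.991, 0.002], [0.991, -0.131, 0.0], [0.0, 0.002, -1.0]]
ft_force: [-0.4, 0.5, -0.8]
grip_width: 0.0378
gripper_force: 61.8
```

```bash
python3 - <<'E'
from h import *
s=env.observe();print(s['position'],s['grip_width'])
a=plan([.583,-.1131,.255],yawR(-7.45))
E
```

```text
[0.45370639 0.17581178 0.25249014] 0.037829793181032294
7 [[[-0.77,0.47,-0.01],[0,0,0]],[[-0.77,0.48,0],[0,0,0]],[[-0.77,0.47,-0.01],[0.01,0,-0.01]],[[-0.77,0.48,-0.01],[0,0,0]],[[-0.77,0.47,0],[0,0,0]],[[-0.77,0.47,-0.01],[0,0,0]],[[-0.77,0.48,-0.01],[0,0,0]]]
```

Request:
{"name": "move_arm", "arguments": {"motion": [[[-0.77, 0.47, 0], [0, 0, 0]], [[-0.77, 0.48, 0], [0, 0, 0]], [[-0.77, 0.47, 0], [0, 0, 0]], [[-0.77, 0.48, -0.01], [0, 0, 0]], [[-0.77, 0.47, 0], [0, 0, 0]], [[-0.77, 0.47, 0], [0, 0, 0]], [[-0.77, 0.48, 0], [0, 0, 0]], [[0, 0, 0], [0, 0, 0]], [[0, 0, 0], [0, 0, 0]], [[0, 0, 0], [0, 0, 0]], [[0, 0, 0], [0, 0, 0]]]}}

```text
time_s: 15.2
position: [0.5826, -0.112, 0.2521]
tool_rot: [[0.13, 0.991, -0.001], [0.991, -0.13, 0.0], [0.0, -0.001, -1.0]]
ft_force: [-0.1, -0.1, -1.2]
grip_width: 0.0376
gripper_force: 61.8
```

```bash
python3 - <<'E'
from h import *
s=env.observe();im,P=cam('wrist');print(s['position'],s['grip_width'])
T=held(P,s,-.038);T=T[abs(T[:,1])<.02];print(len(T),T[:,0].max(),(T.max(0)+T.min(0))/2)
plan([.583,-.1124,.147],yawR(-7.45),4)
E
```

```text
[ 0.58261783 -0.11203106  0.25211395] 0.03756744573585568
4220 0.014783530777214858 [ 2.08493692e-03 -1.67331586e-06 -3.79437631e-02]
4 [[[0,0,0.53],[0,0,0]],[[0,0,0.52],[0,0,0]],[[0,0.01,0.53],[0,0,0]],[[-0.01,0,0.53],[0,0,0]]]
```

Request:
{"name": "move_arm", "arguments": {"motion": [[[0, 0.01, 0.53], [0, 0, 0]], [[0, 0, 0.52], [0, 0, 0]], [[0, 0, 0.53], [0, 0, 0]], [[0, 0, 0.53], [0, 0, 0]], [[0, 0, 0], [0, 0, 0]], [[0, 0, 0.1], [0, 0, 0]], [[0, 0, 0.1], [0, 0, 0]], [[0, 0, 0.1], [0, 0, 0]], [[0, 0, 0], [0, 0, 0]]]}}

```text
time_s: 16.15
position: [0.5834, -0.1132, 0.1318]
tool_rot: [[0.132, 0.991, -0.0], [0.991, -0.132, 0.0], [0.0, -0.0, -1.0]]
ft_force: [0.1, 0.2, 0.1]
grip_width: 0.0378
gripper_force: 61.8
```

Request:
{"name": "move_arm", "arguments": {"motion": [[[0.01, 0, 0.1], [0, 0, 0]], [[0, 0, 0.1], [0, 0, 0]], [[0, 0, 0.1], [0, 0, 0]], [[0, 0, 0.1], [0, 0, 0]], [[0, 0, 0.02], [0, 0, 0]], [[0, 0, 0], [0, 0, 0]]]}}

```text
time_s: 16.75
position: [0.5835, -0.1128, 0.1106]
tool_rot: [[0.132, 0.991, -0.0], [0.991, -0.132, 0.0], [0.0, -0.0, -1.0]]
ft_force: [-0.1, -0.6, -0.3]
grip_width: 0.0381
gripper_force: 61.8
```

Request:
{"name": "move_arm", "arguments": {"motion": [[[0, 0, 0], [0, 0, 0]], [[0, 0, 0], [0, 0, 0]], [[0, 0, 0], [0, 0, 0]], [[0, 0, 0], [0, 0, 0]], [[0, 0, 0], [0, 0, 0]]], "claw": 0}}

```text
time_s: 17.25
position: [0.5836, -0.1128, 0.1109]
tool_rot: [[0.132, 0.991, 0.0], [0.991, -0.132, -0.0], [-0.0, 0.0, -1.0]]
ft_force: [-0.1, 0.2, -0.0]
grip_width: 0.0852
gripper_force: 0.0
```

Request:
{"name": "move_arm", "arguments": {"motion": [[[0, 0, -0.4], [0, 0, 0]], [[0, 0, -0.8], [0, 0, 0]], [[0, 0, -0.8], [0, 0, 0]], [[0, 0, -0.8], [0, 0, 0]], [[0, 0, 0], [0, 0, 0]], [[0, 0, 0], [0, 0, 0]], [[0, 0, 0], [0, 0, 0]]]}}

```text
time_s: 17.95
position: [0.5831, -0.1126, 0.2495]
tool_rot: [[0.132, 0.991, -0.002], [0.991, -0.132, 0.001], [0.001, -0.002, -1.0]]
ft_force: [0.1, -0.3, 0.4]
grip_width: 0.0854
gripper_force: 0.0
```

```bash
python3 - <<'E'
from h import *
s=env.observe();im,P=cam('wrist');print(s['position']);save(im,'w5.png')
for c in [(.583,-.113),(.59,-.063)]:
    T=topc(P,*c,.022,.138,.165);print(len(T),T.mean(0).round(4),((T.max(0)+T.min(0))/2).round(4),np.ptp(T,0).round(4))
E
```

```text
[ 0.58311639 -0.11263685  0.24950283]
1151 [ 0.5838 -0.113   0.1445] [ 0.5838 -0.1138  0.1426] [0.0301 0.0301 0.0091]
1323 [ 0.5899 -0.0645  0.1447] [ 0.5898 -0.065   0.1424] [0.03   0.0305 0.0087]
```

```bash
python3 - <<'E'
from h import *
plan([.568,-.2255,.28],yawR(47.6))
E
```

```text
8 [[[-0.28,0,-0.08],[0,0,-0.86]],[[-0.29,-0.04,-0.07],[0,0,-0.86]],[[-0.27,-0.06,-0.08],[-0.01,-0.01,-0.87]],[[-0.27,-0.11,-0.08],[0,0,-0.86]],[[-0.25,-0.13,-0.07],[0,0,-0.86]],[[-0.24,-0.16,-0.08],[0,0,-0.86]],[[-0.21,-0.19,-0.08],[0,0,-0.86]],[[-0.19,-0.21,-0.07],[-0.01,0,-0.87]]]
```

Request:
{"name": "move_arm", "arguments": {"motion": [[[-0.28, 0, -0.08], [0, 0, -0.86]], [[-0.29, -0.04, -0.07], [0, 0, -0.86]], [[-0.27, -0.06, -0.08], [0, 0, -0.87]], [[-0.27, -0.11, -0.08], [0, 0, -0.86]], [[-0.25, -0.13, -0.07], [0, 0, -0.86]], [[-0.24, -0.16, -0.08], [0, 0, -0.86]], [[-0.21, -0.19, -0.08], [0, 0, -0.86]], [[-0.19, -0.21, -0.07], [0, 0, -0.87]], [[0, 0, 0], [0, 0, 0]], [[0, 0, 0], [0, 0, 0]], [[0, 0, 0], [0, 0, 0]]]}}

```text
time_s: 19.1
position: [0.5684, -0.2249, 0.2807]
tool_rot: [[-0.738, 0.675, -0.001], [0.675, 0.738, 0.001], [0.001, -0.0, -1.0]]
ft_force: [0.3, -0.0, -0.7]
grip_width: 0.0857
gripper_force: 0.0
```

```bash
python3 - <<'E'
from h import *
s=env.observe();im,P=cam('wrist');print(s['position'])
W=topc(P,.568,-.2255,.04,.177,.187);print(len(W),W.mean(0).round(4),cv2.minAreaRect(W[:,:2].astype(np.float32)))
w=np.linalg.svd(W[:,:2]-W[:,:2].mean(0))[2][0];a=np.degrees(np.arctan2(w[1],w[0]));print(a)
c=W.mean(0)
plan([.568,-.2252,.180],yawR(47.6),4)
E
```

```text
[ 0.56840657 -0.2248674   0.28067227]
844 [ 0.5666 -0.2248  0.1819] ((0.5675721168518066, -0.22519844770431519), (0.01614360325038433, 0.0431748703122139), 47.459957122802734)
-42.685406195686326
4 [[[0,0,0.5],[0,0,0]],[[0,-0.01,0.51],[0,0,0]],[[0,0,0.5],[0,0,0]],[[0,0,0.51],[0,-0.01,0]]]
```

Request:
{"name": "move_arm", "arguments": {"motion": [[[0, -0.01, 0.5], [0, 0, 0]], [[0, 0, 0.5], [0, 0, 0]], [[0, 0, 0.5], [0, 0, 0]], [[0, 0, 0.5], [0, 0, 0]], [[0, 0, 0], [0, 0, 0]], [[0, 0, 0], [0, 0, 0]]]}}

```text
time_s: 19.75
position: [0.5683, -0.2257, 0.1819]
tool_rot: [[-0.739, 0.674, 0.0], [0.674, 0.739, -0.0], [-0.0, 0.0, -1.0]]
ft_force: [0.3, 0.8, 0.2]
grip_width: 0.0852
gripper_force: 0.0
```

Request:
{"name": "move_arm", "arguments": {"motion": [[[0, 0, 0], [0, 0, 0]], [[0, 0, 0], [0, 0, 0]], [[0, 0, 0], [0, 0, 0]], [[0, 0, 0], [0, 0, 0]], [[0, 0, 0], [0, 0, 0]], [[0, 0, 0], [0, 0, 0]], [[0, 0, 0], [0, 0, 0]], [[0, 0, 0], [0, 0, 0]], [[0, 0, 0], [0, 0, 0]]], "claw": 1, "force": 30}}

```text
time_s: 20.65
position: [0.5677, -0.2265, 0.1817]
tool_rot: [[-0.739, 0.674, -0.001], [0.674, 0.739, -0.001], [-0.0, -0.001, -1.0]]
ft_force: [-4.4, -2.3, 4.1]
grip_width: 0.0112
gripper_force: 32.4
```

Request:
{"name": "move_arm", "arguments": {"motion": [[[0, 0, 0], [0, 0, -0.7]], [[0, 0, 0], [0, 0, -0.7]], [[0, 0, 0], [0, 0, -0.7]], [[0, 0, 0], [0, 0, -0.7]], [[0, 0, 0], [0, 0, -0.7]], [[0, 0, 0], [0, 0, -0.75]], [[0, 0, 0], [0, 0, 0]], [[0, 0, 0], [0, 0, 0]]]}}

```text
time_s: 21.45
position: [0.5676, -0.2266, 0.1817]
tool_rot: [[-0.989, 0.146, -0.001], [0.146, 0.989, -0.001], [0.001, -0.001, -1.0]]
ft_force: [-6.2, -2.1, 3.5]
grip_width: 0.0107
gripper_force: 32.4
```

Request:
{"name": "move_arm", "arguments": {"motion": [[[0, 0, 0], [0, 0, 0]], [[0, 0, 0], [0, 0, 0]], [[0, 0, 0], [0, 0, 0]], [[0, 0, 0], [0, 0, 0]], [[0, 0, 0], [0, 0, 0]], [[0, 0, -0.5], [0, 0, 0]], [[0, 0, -0.8], [0, 0, 0]], [[0, 0, -0.8], [0, 0, 0]], [[0, 0, -0.4], [0, 0, 0]], [[0, 0, 0], [0, 0, 0]], [[0, 0, 0], [0, 0, 0]], [[0, 0, 0], [0, 0, 0]]], "claw": 0}}

```text
time_s: 22.65
position: [0.5678, -0.2258, 0.3047]
tool_rot: [[-0.989, 0.145, -0.002], [0.145, 0.989, 0.002], [0.003, 0.001, -1.0]]
ft_force: [-0.7, 0.3, 0.2]
grip_width: 0.0853
gripper_force: 0.0
```

```bash
python3 - <<'E'
from h import *
s=env.observe();im,P=cam('wrist');print(s['position'])
W=topc(P,.568,-.2255,.04,.177,.187);print(len(W),W.mean(0).round(4),cv2.minAreaRect(W[:,:2].astype(np.float32)))
w=np.linalg.svd(W[:,:2]-W[:,:2].mean(0))[2][0];a=np.degrees(np.arctan2(w[1],w[0]));print(a)
plan([.567,.27,.30],yawR(82.5))
E
```

```text
[ 0.56776453 -0.22582012  0.30466555]
711 [ 0.566  -0.2257  0.1819] ((0.5668554902076721, -0.22565333545207977), (0.01602235436439514, 0.042180005460977554), 81.41539001464844)
-8.3698571045527
11 [[[0.13,0.89,0.01],[0,0,-0.01]],[[0.13,0.89,0.01],[0,0,-0.01]],[[0.13,0.9,0.01],[0,-0.01,-0.01]],[[0.13,0.89,0.01],[0,0,-0.01]],[[0.13,0.89,0.01],[0,0,-0.01]],[[0.13,0.89,0.01],[0,0,-0.01]],[[0.12,0.9,0.01],[0.01,0,-0.01]],[[0.12,0.89,0.01],[0,0,-0.01]],[[0.13,0.89,0.01],[0,-0.01,-0.01]],[[0.12,0.9,0.01],[0,0,-0.01]],[[0.12,0.89,0],[0,0,-0.01]]]
```

Request:
{"name": "move_arm", "arguments": {"motion": [[[0.13, 0.89, 0.01], [0, 0, 0]], [[0.13, 0.89, 0.01], [0, 0, 0]], [[0.13, 0.9, 0.01], [0, 0, -0.1]], [[0.13, 0.89, 0.01], [0, 0, 0]], [[0.13, 0.89, 0.01], [0, 0, 0]], [[0.13, 0.89, 0.01], [0, 0, 0]], [[0.13, 0.9, 0.01], [0, 0, 0]], [[0.13, 0.89, 0.01], [0, 0, 0]], [[0.13, 0.89, 0.01], [0, 0, 0]], [[0.13, 0.9, 0.01], [0, 0, 0]], [[0.13, 0.89, 0], [0, 0, 0]], [[0, 0, 0], [0, 0, 0]], [[0, 0, 0], [0, 0, 0]], [[0, 0, 0], [0, 0, 0]]]}}

```text
time_s: 24.1
position: [0.5638, 0.2692, 0.3007]
tool_rot: [[-0.991, 0.132, -0.001], [0.132, 0.991, -0.001], [0.001, -0.001, -1.0]]
ft_force: [-0.2, -0.2, 0.5]
grip_width: 0.0854
gripper_force: 0.0
```

```bash
python3 - <<'E'
from h import *
s=env.observe();im,P=cam('wrist');print(s['position']);save(im,'w6.png')
np.savez('pics/w6.npz',P=P,f=im['frame'])
for lo,hi in [(.026,.042),(.0035,.012)]:
    T=topc(P,.56,.28,.16,lo,hi); m=(abs(T[:,0]-.56)<.07); T=T[m]
    print(len(T),T.mean(0).round(4),cv2.minAreaRect(T[:,:2].astype(np.float32)))
E
```

```text
[0.56376845 0.26920059 0.30073934]
470 [0.5745 0.3127 0.0321] ((0.5396625995635986, 0.35039353370666504), (0.040766581892967224, 0.1703081876039505), 42.38093948364258)
7773 [0.5783 0.2981 0.0053] ((0.5764793753623962, 0.30102983117103577), (0.13857276737689972, 0.27648863196372986), 7.904242038726807)
```

View pics/w6.png

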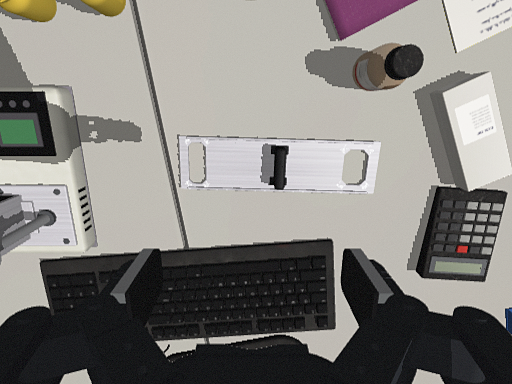

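```bash
python3 - <<'E'
from h import *
P=np.load('pics/w6.npz')['P']
B=P[128:200,172:386].reshape(-1,3);B=B[np.isfinite(B[:,2])]
T=B[(B[:,2]>.0032)&(B[:,2]<.05)];print(len(T),cv2.minAreaRect(T[:,:2].astype(np.float32)))
r=P[138:195,262:298].reshape(-1,3);r=r[r[:,2]>.029];print(len(r),r.mean(0).round(4),np.median(r[:,2]),cv2.minAreaRect(r[:,:2].astype(np.float32)))
print(np.median(P[100:125,180:320,2]))
# holes
for c0,c1 in [(183,213),(338,374)]:
    h=P[143:190,c0:c1].reshape(-1,3);h=h[h[:,2]<.0015];print('hole',len(h),h.mean(0).round(4),cv2.minAreaRect(h[:,:2].astype(np.float32)))
E
```

```text
8807 ((0.5813475847244263, 0.3053724467754364), (0.2754421830177307, 0.07433497160673141), 80.8554458618164)
425 [0.5802 0.3051 0.0322] 0.032321750345008726 ((0.5815291404724121, 0.30514365434646606), (0.013947063125669956, 0.05551077798008919), 80.70781707763672)
nan
hole 672 [ 5.657e-01  1.917e-01 -4.000e-04] ((0.569408118724823, 0.18895654380321503), (0.040847618132829666, 0.06679420173168182), 82.8133773803711)
hole 727 [ 5.987e-01  4.114e-01 -5.000e-04] ((0.5989214181900024, 0.4112975597381592), (0.03245551884174347, 0.04945429787039757), 79.54344940185547)
```

Pixels in the wrist view: the bar's rib is at (280,167), its slot at (197,162) and its eye at (355,165). Now I'll grip it by the rib.

```bash
python3 - <<'E'
from h import *
R=yawR(80.8)
a=plan([.5814,.305,.12],R); b=plan([.5814,.305,.027],R,4,*a); print(b[0])
E
```

```text
5 [[[-0.05,0.15,0.72],[0,0,0.04]],[[-0.05,0.16,0.73],[0,0,0.04]],[[-0.05,0.15,0.72],[0,0,0.04]],[[-0.05,0.15,0.73],[0,0,0.04]],[[-0.05,0.16,0.72],[0,0,0.03]]]
4 [[[0,0,0.47],[0,0,0]],[[0,0,0.46],[0,0,0]],[[0,0,0.47],[0,0,0]],[[0,0,0.46],[0,0,0]]]
[0.58158932 0.30515732 0.02700995]
```

Request:
{"name": "move_arm", "arguments": {"motion": [[[-0.05, 0.15, 0.72], [0, 0, 0.04]], [[-0.05, 0.16, 0.73], [0, 0, 0.04]], [[-0.05, 0.15, 0.72], [0, 0, 0.04]], [[-0.05, 0.15, 0.73], [0, 0, 0.04]], [[-0.05, 0.16, 0.72], [0, 0, 0.03]], [[0, 0, 0], [0, 0, 0]], [[0, 0, 0], [0, 0, 0]], [[0, 0, 0.47], [0, 0, 0]], [[0, 0, 0.46], [0, 0, 0]], [[0, 0, 0.47], [0, 0, 0]], [[0, 0, 0.46], [0, 0, 0]], [[0, 0, 0], [0, 0, 0]], [[0, 0, 0], [0, 0, 0]]]}}

```text
time_s: 25.45
position: [0.5827, 0.3063, 0.0298]
tool_rot: [[-0.987, 0.158, 0.003], [0.158, 0.987, 0.001], [-0.003, 0.001, -1.0]]
ft_force: [-0.0, -0.5, 0.2]
grip_width: 0.0853
gripper_force: 0.0
```

Request:
{"name": "move_arm", "arguments": {"motion": [[[0, 0, 0], [0, 0, 0]], [[0, 0, 0], [0, 0, 0]], [[0, 0, 0], [0, 0, 0]], [[0, 0, 0], [0, 0, 0]], [[0, 0, 0], [0, 0, 0]], [[0, 0, 0], [0, 0, 0]], [[0, 0, 0], [0, 0, 0]], [[0, 0, 0], [0, 0, 0]], [[0, 0, 0], [0, 0, 0]]], "claw": 1, "force": 100}}

```text
time_s: 26.35
position: [0.5817, 0.3064, 0.0279]
tool_rot: [[-0.987, 0.158, 0.001], [0.158, 0.987, -0.0], [-0.001, 0.0, -1.0]]
ft_force: [-1.3, -2.3, 5.7]
grip_width: 0.0119
gripper_force: 98.6
```

Request:
{"name": "move_arm", "arguments": {"motion": [[[0, 0, -0.3], [0, 0, 0]], [[0, 0, -0.6], [0, 0, 0]], [[0, 0, -0.9], [0, 0, 0]], [[0, 0, -0.9], [0, 0, 0]], [[0, 0, -0.9], [0, 0, 0]], [[0, 0, -0.9], [0, 0, 0]], [[0, 0, -0.9], [0, 0, 0]], [[0, 0, 0], [0, 0, 0]], [[0, 0, 0], [0, 0, 0]], [[0, 0, 0], [0, 0, 0]]]}}

```text
time_s: 27.35
position: [0.581, 0.3063, 0.2954]
tool_rot: [[-0.987, 0.158, -0.004], [0.158, 0.987, -0.001], [0.003, -0.002, -1.0]]
ft_force: [-0.0, 0.6, -2.2]
grip_width: 0.012
gripper_force: 97.9
```

```bash
cat >> h.py <<'E'
def barfit(P,s,save=None):
    p=np.array(s['position']);R=np.array(s['tool_rot']);L=(P-p)@R
    m=np.isfinite(L[...,2])&(abs(L[...,2]-.023)<.012)&(abs(L[...,0])<.055)&(abs(L[...,1])<.16)
    Q=L[m]; 
    pl=Q[(abs(Q[:,1])>.05)]; A=np.c_[pl[:,:2],np.ones(len(pl))]
    for _ in range(4):
        c=np.linalg.lstsq(A,pl[:,2],rcond=None)[0];k=abs(pl[:,2]-A@c)<.004;pl=pl[k];A=A[k]
    print('plane z=%.4f*x+%.4f*y+%.4f'%tuple(c),len(pl)); r=cv2.minAreaRect(Q[:,:2].astype(np.float32));print('rect',r, 'n',len(Q))
    for sgn in (1,-1):
        e=Q[(Q[:,1]*sgn>.13)];print('end',sgn,len(e), (np.percentile(sgn*e[:,1],98)*sgn).round(4) if len(e) else '')
    # hole edges along centreline
    l=Q[abs(Q[:,0])<.008];h,b=np.histogram(l[:,1],np.arange(-.145,.146,.002))
    print('gaps y',[round(float(b[i]),3) for i in range(len(h)) if h[i]==0])
E
python3 - <<'E'
from h import *
s=env.observe();im,P=cam('wrist');save(im,'w7.png');barfit(P,s)
E
```

```text
plane z=-0.0040*x+0.0003*y+0.0228 31319
rect ((-0.0004296228289604187, 0.000708267092704773), (0.2770877182483673, 0.07537255436182022), 89.96841430664062) n 47230
end 1 1506 0.1382
end -1 768 -0.1366
gaps y [-0.145, -0.143, -0.141, -0.139, -0.123, -0.121, -0.119, -0.117, -0.115, -0.113, -0.111, -0.109, -0.107, -0.105, -0.007, -0.005, -0.003, -0.001, 0.001, 0.003, 0.005, 0.007, 0.093, 0.095, 0.097, 0.099, 0.101, 0.103, 0.105, 0.107, 0.109, 0.111, 0.113, 0.115, 0.117, 0.119, 0.139, 0.141, 0.143]
```

View pics/w7.png

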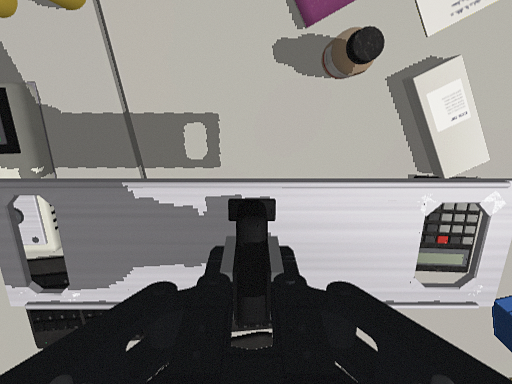

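```bash
cat >> h.py <<'E'
STUD=np.array([.5977,-.0005]);YAW=-7.6
def bar2tool(y0,z0,th,dx=0.,yaw=None,stud=None):
    yaw=YAW if yaw is None else yaw; st_=STUD if stud is None else np.array(stud)
    Rz=Ro.from_euler('z',yaw,degrees=True).as_matrix(); Rb=Rz@Ro.from_euler('x',-th,degrees=True).as_matrix()
    o=np.r_[st_,0]+Rz@np.array([dx,(y0-114)/1e3,z0/1e3])
    return o+Rb@np.array([0,0,.0278]), Rb@np.diag([-1,1,-1.])
def tool2bar(s):
    Rz=Ro.from_euler('z',YAW,degrees=True).as_matrix(); R=np.array(s['tool_rot'])@np.diag([-1,1,-1.]); o=np.array(s['position'])-R@[0,0,.0278]
    v=Rz.T@(o-np.r_[STUD,0]); e=Ro.from_matrix(Rz.T@R).as_euler('zyx',degrees=True)
    print('bar: dx %.2f y0 %.2f z0 %.2f mm'%(v[0]*1e3,v[1]*1e3+114,o[2]*1e3),'yaw,roll,tilt',e[0].round(2),e[1].round(2),(-e[2]).round(2))
E
python3 - <<'E'
from h import *
p,R=bar2tool(45,300,35);print(p);plan(p,R)
E
```

```text
[ 0.59068319 -0.05308852  0.32277243]
8 [[[-0.17,-0.88,-0.07],[0.55,-0.01,-0.02]],[[-0.16,-0.89,0],[0.54,-0.01,-0.02]],[[-0.16,-0.88,0.07],[0.55,-0.01,-0.02]],[[-0.16,-0.88,0.14],[0.54,-0.01,-0.03]],[[-0.15,-0.87,0.2],[0.55,-0.01,-0.02]],[[-0.15,-0.84,0.26],[0.54,-0.01,-0.02]],[[-0.15,-0.83,0.33],[0.55,-0.01,-0.02]],[[-0.15,-0.8,0.4],[0.54,-0.01,-0.02]]]
```

Request:
{"name": "move_arm", "arguments": {"motion": [[[-0.17, -0.88, -0.07], [0.55, -0.01, -0.02]], [[-0.16, -0.89, 0], [0.54, -0.01, -0.02]], [[-0.16, -0.88, 0.07], [0.55, -0.01, -0.02]], [[-0.16, -0.88, 0.14], [0.54, -0.01, -0.03]], [[-0.15, -0.87, 0.2], [0.55, -0.01, -0.02]], [[-0.15, -0.84, 0.26], [0.54, -0.01, -0.02]], [[-0.15, -0.83, 0.33], [0.55, -0.01, -0.02]], [[-0.15, -0.8, 0.4], [0.54, -0.01, -0.02]], [[0, 0, 0], [0, 0, 0]], [[0, 0, 0], [0, 0, 0]], [[0, 0, 0], [0, 0, 0]], [[0, 0, 0], [0, 0, 0]]]}}

```text
time_s: 28.6
position: [0.5913, -0.0522, 0.3242]
tool_rot: [[-0.991, 0.109, -0.072], [0.131, 0.813, -0.567], [-0.003, -0.571, -0.821]]
ft_force: [0.4, 0.7, -2.3]
grip_width: 0.0123
gripper_force: 98.3
```

```bash
python3 - <<'E'
from h import *
s=env.observe();tool2bar(s);im,P=cam('wrist');save(im,'w8.png');np.savez('pics/w8.npz',P=P);barfit(P,s)
S=topc(P,.598,0,.035,.158,.167);print('stud',len(S))
if len(S)>20:print(S.mean(0).round(4),cv2.minEnclosingCircle(S[:,:2].astype(np.float32)))
E
```

```text
bar: dx 0.58 y0 46.07 z0 301.39 mm yaw,roll,tilt -0.05 -0.18 34.85
plane z=-0.0035*x+0.0004*y+0.0223 31313
rect ((-0.00039780139923095703, 0.0006239116191864014), (0.2768160402774811, 0.07484545558691025), 89.97645568847656) n 47229
end 1 1461 0.1381
end -1 795 -0.1368
gaps y [-0.145, -0.143, -0.141, -0.139, -0.123, -0.121, -0.119, -0.117, -0.115, -0.113, -0.111, -0.109, -0.107, -0.105, -0.007, -0.005, -0.003, -0.001, 0.001, 0.003, 0.005, 0.007, 0.093, 0.095, 0.097, 0.099, 0.101, 0.103, 0.105, 0.107, 0.109, 0.111, 0.113, 0.115, 0.117, 0.119, 0.139, 0.141, 0.143]
stud 319
[0.6024 0.0076 0.1613] ((0.597923994064331, -8.579791756346822e-05), 0.019042085856199265)
```

View pics/w8.png

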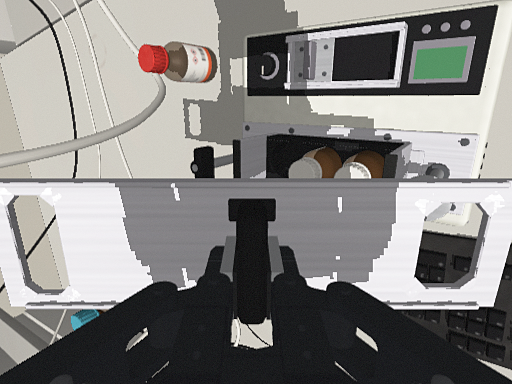

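```bash
python3 - <<'E'
from h import *
p,R=bar2tool(36.5,245,35);a=plan(p,R,3);p,R=bar2tool(36.5,218.5,35);plan(p,R,4,*a)
E
```

```text
3 [[[0,0.16,0.35],[0.01,0.01,0]],[[0.01,0.17,0.34],[0,0.01,0]],[[0,0.16,0.35],[0.01,0,-0.01]]]
4 [[[0,0.08,0.11],[0,0,0]],[[0,0.07,0.1],[0,0,0]],[[0,0.08,0.11],[0,0,0]],[[0,0.08,0.11],[0,0,0]]]
```

Request:
{"name": "move_arm", "arguments": {"motion": [[[0, 0.16, 0.35], [0.01, 0.01, 0]], [[0.01, 0.17, 0.34], [0, 0.01, 0]], [[0, 0.16, 0.35], [0.01, 0, 0]], [[0, 0, 0], [0, 0, 0]], [[0, 0, 0], [0, 0, 0]], [[0, 0, 0], [0, 0, 0]]]}}

```text
time_s: 29.25
position: [0.59, -0.0624, 0.2691]
tool_rot: [[-0.991, 0.111, -0.074], [0.133, 0.811, -0.569], [-0.003, -0.574, -0.819]]
ft_force: [-0.2, 0.9, -2.0]
grip_width: 0.0118
gripper_force: 98.3
```

```bash
python3 - <<'E'
from h import *
s=env.observe();tool2bar(s)
p,R=bar2tool(36.5,218.5,35);plan(p,R,4)
E
```

```text
bar: dx 0.63 y0 35.69 z0 246.36 mm yaw,roll,tilt -0.17 -0.12 35.04
4 [[[0,0.08,0.11],[0,0,-0.01]],[[0.01,0.09,0.11],[0,0.01,0]],[[0,0.08,0.12],[0,0,-0.01]],[[0,0.08,0.11],[0,0.01,0]]]
```

Request:
{"name": "move_arm", "arguments": {"motion": [[[0, 0.09, 0.11], [0, 0, 0]], [[0.01, 0.08, 0.11], [0, 0, 0]], [[0, 0.08, 0.12], [0, 0, 0]], [[0, 0.08, 0.11], [0, 0, 0]], [[0, 0, 0], [0, 0, 0]], [[0, 0, 0], [0, 0, 0]]]}}

```text
time_s: 29.85
position: [0.5893, -0.0621, 0.2398]
tool_rot: [[-0.991, 0.11, -0.076], [0.134, 0.811, -0.569], [-0.001, -0.574, -0.819]]
ft_force: [0.1, -0.3, -2.7]
grip_width: 0.0117
gripper_force: 98.3
```

```bash
python3 - <<'E'
from h import *
s=env.observe();tool2bar(s);print(s['ft_force'])
im,P=cam('wrist');save(im,'w9.png');barfit(P,s)
S=topc(P,.598,0,.035,.158,.167);print('stud',len(S))
if len(S)>20:print(S.mean(0).round(4),cv2.minEnclosingCircle(S[:,:2].astype(np.float32)))
p,R=bar2tool(21.8,218.5,35);plan(p,R,4)
E
```

```text
bar: dx -0.21 y0 35.85 z0 217.05 mm yaw,roll,tilt -0.11 0.01 35.05
[ 0.13780781 -0.26947865 -2.6555362 ]
plane z=-0.0034*x+0.0006*y+0.0223 33072
rect ((-0.0005362145602703094, 0.0006136596202850342), (0.2772789001464844, 0.07528811693191528), 89.95979309082031) n 49597
end 1 1455 0.1381
end -1 793 -0.1369
gaps y [-0.145, -0.143, -0.141, -0.139, -0.123, -0.121, -0.119, -0.117, -0.115, -0.113, -0.111, -0.109, -0.107, -0.105, -0.007, -0.005, -0.003, -0.001, 0.001, 0.003, 0.005, 0.007, 0.091, 0.113, 0.115, 0.117, 0.119, 0.139, 0.141, 0.143]
stud 3334
[0.5978 0.0073 0.1621] ((0.5994918942451477, 0.00626102089881897), 0.034418489784002304)
4 [[[0,-0.06,0.04],[0,0,0]],[[0,-0.06,0.03],[0,0,-0.01]],[[0,-0.06,0.04],[0,0,0]],[[0,-0.06,0.03],[-0.01,0,-0.01]]]
```

View pics/w9.png

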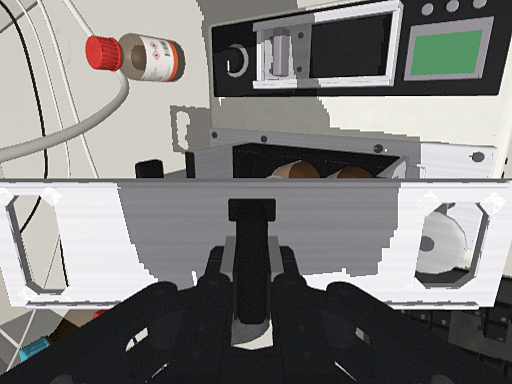

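Request:
{"name": "move_arm", "arguments": {"motion": [[[0, -0.06, 0.03], [0, 0, 0]], [[0, -0.06, 0.03], [0, 0, 0]], [[0, -0.06, 0.03], [0, 0, 0]], [[0, -0.06, 0.03], [0, 0, 0]], [[0, 0, 0], [0, 0, 0]], [[0, 0, 0], [0, 0, 0]]]}}

```text
time_s: 30.5
position: [0.5874, -0.0753, 0.2419]
tool_rot: [[-0.991, 0.111, -0.076], [0.134, 0.811, -0.569], [-0.001, -0.574, -0.819]]
ft_force: [-1.2, 0.2, -3.3]
grip_width: 0.0119
gripper_force: 98.3
```

```bash
cat >> h.py <<'E'
def lev(ths,L=122.5,zl=148.8,n=2):
    a=(None,None); 
    for th in ths:
        c,sn=np.cos(np.radians(th)),np.sin(np.radians(th)); p,R=bar2tool(L-123*c,zl+123*sn,th); a=plan(p,R,n,*a)
E
python3 - <<'E'
from h import *
s=env.observe();tool2bar(s);print(s['ft_force'])
lev([28,21])
E
```

```text
bar: dx -0.31 y0 22.54 z0 219.14 mm yaw,roll,tilt -0.13 0.0 35.04
[-1.24023763  0.22863108 -3.33304042]
2 [[[0,-0.03,0.15],[-0.44,0,-0.01]],[[-0.01,-0.04,0.16],[-0.44,0,-0.01]]]
2 [[[0,-0.03,0.15],[-0.44,0,0]],[[0,-0.03,0.15],[-0.43,0,0]]]
```

Request:
{"name": "move_arm", "arguments": {"motion": [[[0, -0.03, 0.15], [-0.44, 0, 0]], [[0, -0.04, 0.16], [-0.44, 0, 0]], [[0, -0.03, 0.15], [-0.44, 0, 0]], [[0, -0.03, 0.15], [-0.43, 0, 0]], [[0, 0, 0], [0, 0, 0]], [[0, 0, 0], [0, 0, 0]], [[0, 0, 0], [0, 0, 0]]]}}

```text
time_s: 31.2
position: [0.5848, -0.0953, 0.2188]
tool_rot: [[-0.991, 0.125, -0.047], [0.133, 0.925, -0.357], [-0.001, -0.36, -0.933]]
ft_force: [0.1, 0.8, -3.0]
grip_width: 0.0118
gripper_force: 98.2
```

```bash
python3 - <<'E'
from h import *
s=env.observe();tool2bar(s);print(s['ft_force'])
lev([15,9])
E
```

```text
bar: dx -0.25 y0 8.36 z0 192.91 mm yaw,roll,tilt -0.08 -0.05 21.11
[ 0.13425333  0.82232902 -3.03149153]
2 [[[0,-0.03,0.13],[-0.38,0,0]],[[-0.01,-0.04,0.13],[-0.38,0.01,-0.01]]]
2 [[[0,-0.02,0.13],[-0.38,0,0]],[[0,-0.03,0.13],[-0.37,0,0]]]
```

Request:
{"name": "move_arm", "arguments": {"motion": [[[0, -0.03, 0.13], [-0.38, 0, 0]], [[0, -0.04, 0.13], [-0.38, 0, 0]], [[0, -0.02, 0.13], [-0.38, 0, 0]], [[0, -0.03, 0.13], [-0.37, 0, 0]], [[0, 0, 0], [0, 0, 0]], [[0, 0, 0], [0, 0, 0]], [[0, 0, 0], [0, 0, 0]]]}}

```text
time_s: 31.9
position: [0.5832, -0.1081, 0.1959]
tool_rot: [[-0.991, 0.132, -0.019], [0.133, 0.979, -0.156], [-0.002, -0.157, -0.988]]
ft_force: [0.3, 0.1, -3.0]
grip_width: 0.0119
gripper_force: 98.2
```

```bash
python3 - <<'E'
from h import *
s=env.observe();tool2bar(s);print(s['ft_force'])
im,P=cam('wrist');save(im,'w10.png');barfit(P,s)
lev([4.5,0.],122.7,148.8)
E
```

```text
bar: dx -0.14 y0 1.04 z0 168.43 mm yaw,roll,tilt -0.05 -0.08 9.04
[ 0.3154576   0.07714982 -2.96533482]
plane z=-0.0022*x+-0.0030*y+0.0225 30021
rect ((-0.0003850497305393219, 0.0007512122392654419), (0.27658334374427795, 0.07515090703964233), 89.90794372558594) n 51064
end 1 936 0.1383
end -1 780 -0.1368
gaps y [-0.145, -0.143, -0.141, -0.139, -0.105, -0.007, -0.005, -0.003, -0.001, 0.001, 0.003, 0.005, 0.007, 0.139, 0.141, 0.143]
2 [[[0,-0.02,0.1],[-0.28,0.01,0]],[[0,-0.02,0.1],[-0.29,0,-0.01]]]
2 [[[0,-0.02,0.1],[-0.28,0,0]],[[0,-0.02,0.09],[-0.28,0,0]]]
```

View pics/w10.png

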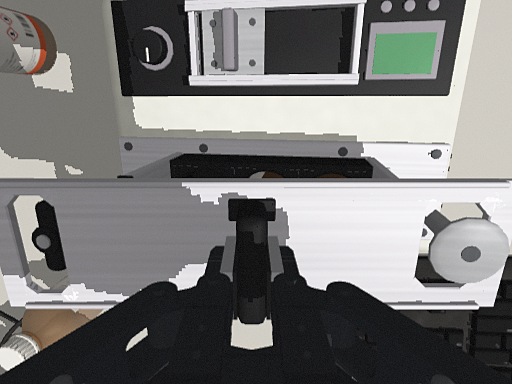

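The stud head at (470,250) is above the bar and the end lip is under it. The wing at (45,240) is lined up inside the slot, so I'll keep levelling.

Request:
{"name": "move_arm", "arguments": {"motion": [[[0, -0.02, 0.1], [-0.28, 0, 0]], [[0, -0.02, 0.1], [-0.29, 0, 0]], [[0, 0, 0], [0, 0, 0]], [[0, 0, 0], [0, 0, 0]]]}}

```text
time_s: 32.35
position: [0.5826, -0.1119, 0.1861]
tool_rot: [[-0.991, 0.133, -0.009], [0.134, 0.988, -0.078], [-0.001, -0.078, -0.997]]
ft_force: [0.4, -0.7, -2.0]
grip_width: 0.0122
gripper_force: 98.2
```

Request:
{"name": "move_arm", "arguments": {"motion": [[[0, -0.02, 0.1], [-0.28, 0, 0]], [[0, -0.02, 0.09], [-0.28, 0, 0]], [[0, 0, 0], [0, 0, 0]], [[0, 0, 0], [0, 0, 0]]]}}

```text
time_s: 32.75
position: [0.5823, -0.1144, 0.1769]
tool_rot: [[-0.991, 0.134, 0.001], [0.134, 0.991, -0.0], [-0.001, -0.0, -1.0]]
ft_force: [0.7, 0.6, -2.6]
grip_width: 0.012
gripper_force: 98.3
```

```bash
python3 - <<'E'
from h import *
s=env.observe();tool2bar(s);print(s['ft_force'],s['wrist_torque'])
E
```

```text
bar: dx -0.16 y0 -0.97 z0 149.06 mm yaw,roll,tilt -0.09 -0.08 0.02
[ 0.73204852  0.56256909 -2.55263327] [ 0.0136744  -0.00175146 -0.00756423]
```

Request:
{"name": "move_arm", "arguments": {"motion": [[[0, 0.01, 0.02], [0, 0, 0]], [[0, 0, 0.01], [0, 0, 0]], [[0, 0, 0], [0, 0, 0]], [[0, 0, 0], [0, 0, 0]]]}}

```text
time_s: 33.15
position: [0.5825, -0.1138, 0.1759]
tool_rot: [[-0.991, 0.134, 0.003], [0.134, 0.991, 0.001], [-0.002, 0.001, -1.0]]
ft_force: [-1.6, 3.3, 5.6]
grip_width: 0.0123
gripper_force: 99.5
```

Request:
{"name": "move_arm", "arguments": {"motion": [[[0, 0, 0], [0, 0, 0]], [[0, 0, 0], [0, 0, 0]], [[0, 0, 0], [0, 0, 0]], [[0, 0, 0], [0, 0, 0]], [[0, 0, 0], [0, 0, 0]]], "claw": 0}}

```text
time_s: 33.65
position: [0.5823, -0.1142, 0.175]
tool_rot: [[-0.991, 0.134, 0.001], [0.134, 0.991, 0.001], [-0.001, 0.001, -1.0]]
ft_force: [0.4, 0.2, 0.4]
grip_width: 0.083
gripper_force: 0.0
```

Request:
{"name": "move_arm", "arguments": {"motion": [[[0, 0, -0.3], [0, 0, 0]], [[0, 0, -0.8], [0, 0, 0]], [[0, 0, -0.8], [0, 0, 0]], [[0, 0, -0.8], [0, 0, 0]], [[0, 0, 0], [0, 0, 0]], [[0, 0, 0], [0, 0, 0]], [[0, 0, 0], [0, 0, 0]]]}}

```text
time_s: 34.35
position: [0.5817, -0.1142, 0.3086]
tool_rot: [[-0.991, 0.134, -0.001], [0.134, 0.991, 0.002], [0.001, 0.002, -1.0]]
ft_force: [0.3, 0.1, -0.7]
grip_width: 0.0854
gripper_force: 0.0
```

```bash
python3 - <<'E'
from h import *
s=env.observe();im,P=cam('wrist');print(s['position']);save(im,'w11.png')
S=topc(P,.583,-.113,.16,.145,.160);print(len(S),cv2.minAreaRect(S[:,:2].astype(np.float32)))
A=np.c_[S[:,:2]-[.583,-.113],np.ones(len(S))];print(np.linalg.lstsq(A,S[:,2],rcond=None)[0])
r=topc(P,.583,-.113,.04,.174,.19);print('rib',len(r),cv2.minAreaRect(r[:,:2].astype(np.float32)),np.median(r[:,2]))
W=topc(P,.567,-.226,.035,.176,.187);print('wing',len(W),cv2.minAreaRect(W[:,:2].astype(np.float32)))
plan([.567,-.2263,.26],yawR(82))
E
```

```text
[ 0.58173347 -0.11416636  0.30863246]
17589 ((0.5827773213386536, -0.11298573017120361), (0.27614861726760864, 0.07463765144348145), 82.23999786376953)
[-7.12043892e-04  7.50307920e-06  1.53316035e-01]
rib 976 ((0.5821775197982788, -0.11298080533742905), (0.013631637208163738, 0.055195603519678116), 81.89861297607422) 0.1804812552671465
wing 749 ((0.567514181137085, -0.2258971780538559), (0.016309989616274834, 0.04349363595247269), 88.7439956665039)
3 [[[0,-0.75,0.32],[0,0,0.01]],[[-0.01,-0.76,0.32],[0.01,-0.01,0.01]],[[0,-0.75,0.33],[0,0,0.02]]]
```

View pics/w11.png

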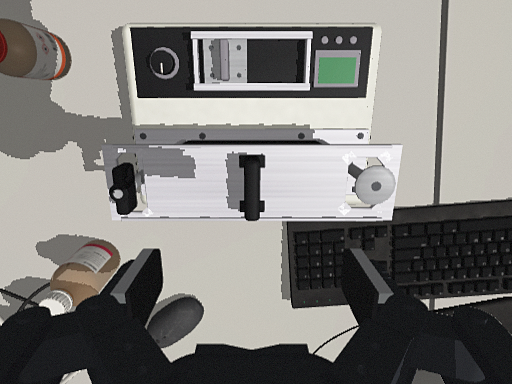

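Request:
{"name": "move_arm", "arguments": {"motion": [[[0, -0.75, 0.32], [0, 0, 0.01]], [[-0.01, -0.76, 0.32], [0, 0, 0.01]], [[0, -0.75, 0.33], [0, 0, 0.01]], [[0, 0, 0], [0, 0, 0]], [[0, 0, 0], [0, 0, 0]], [[0, 0, 0], [0, 0, 0]]]}}

```text
time_s: 35.0
position: [0.5676, -0.2254, 0.2615]
tool_rot: [[-0.991, 0.137, 0.001], [0.137, 0.991, 0.001], [-0.001, 0.002, -1.0]]
ft_force: [-0.6, -0.0, -0.1]
grip_width: 0.0853
gripper_force: 0.0
```

```bash
python3 - <<'E'
from h import *
s=env.observe();im,P=cam('wrist');print(s['position'])
W=topc(P,.567,-.226,.035,.176,.187);print('wing',len(W),W.mean(0),cv2.minAreaRect(W[:,:2].astype(np.float32)))
w=np.linalg.svd(W[:,:2]-W[:,:2].mean(0))[2][0];print(np.degrees(np.arctan2(w[1],w[0])))
plan([.567,-.2263,.181],yawR(82),3)
E
```

```text
[ 0.56756256 -0.22542836  0.26146843]
wing 990 [ 0.56559468 -0.22567046  0.18187242] ((0.5668651461601257, -0.2258569896221161), (0.01634768582880497, 0.042418260127305984), 73.28435516357422)
-8.490490087104
3 [[[0,-0.01,0.54],[0,0,0.01]],[[0.01,-0.01,0.54],[0.01,0.01,0]],[[0,0,0.53],[0,0,0.01]]]
```

Request:
{"name": "move_arm", "arguments": {"motion": [[[0, -0.01, 0.54], [0, 0, 0]], [[0.01, 0, 0.54], [0, 0, 0]], [[0, 0, 0.53], [0, 0, 0]], [[0, 0, 0], [0, 0, 0]], [[0, 0, 0], [0, 0, 0]]]}}

```text
time_s: 35.55
position: [0.5674, -0.226, 0.182]
tool_rot: [[-0.991, 0.137, 0.002], [0.137, 0.991, 0.001], [-0.002, 0.001, -1.0]]
ft_force: [-0.1, -0.3, 0.9]
grip_width: 0.0856
gripper_force: 0.0
```

Request:
{"name": "move_arm", "arguments": {"motion": [[[0, 0, 0], [0, 0, 0]], [[0, 0, 0], [0, 0, 0]], [[0, 0, 0], [0, 0, 0]], [[0, 0, 0], [0, 0, 0]], [[0, 0, 0], [0, 0, 0]], [[0, 0, 0], [0, 0, 0]], [[0, 0, 0], [0, 0, 0]], [[0, 0, 0], [0, 0, 0]], [[0, 0, 0], [0, 0, 0]]], "claw": 1, "force": 30}}

```text
time_s: 36.45
position: [0.5669, -0.2267, 0.1812]
tool_rot: [[-0.99, 0.138, 0.002], [0.138, 0.99, 0.001], [-0.002, 0.001, -1.0]]
ft_force: [-1.1, -0.1, 4.5]
grip_width: 0.011
gripper_force: 32.5
```

Request:
{"name": "move_arm", "arguments": {"motion": [[[0, 0, 0], [0, 0, 0.8]], [[0, 0, 0], [0, 0, 0.8]], [[0, 0, 0], [0, 0, 0.8]], [[0, 0, 0], [0, 0, 0.8]], [[0, 0, 0], [0, 0, 0.8]], [[0, 0, 0], [0, 0, 0.8]], [[0, 0, 0], [0, 0, 0.8]], [[0, 0, 0], [0, 0, 0.8]], [[0, 0, 0], [0, 0, 0.8]], [[0, 0, 0], [0, 0, 0.8]], [[0, 0, 0], [0, 0, 0.8]], [[0, 0, 0], [0, 0, 0.8]], [[0, 0, 0], [0, 0, 0.8]], [[0, 0, 0], [0, 0, 0.8]], [[0, 0, 0], [0, 0, 0]], [[0, 0, 0], [0, 0, 0]]]}}

```text
time_s: 38.05
position: [0.5677, -0.2261, 0.1812]
tool_rot: [[0.128, 0.992, 0.004], [0.992, -0.128, 0.002], [0.002, 0.003, -1.0]]
ft_force: [4.4, 3.7, 3.5]
grip_width: 0.0108
gripper_force: 32.5
```

Request:
{"name": "move_arm", "arguments": {"motion": [[[0, 0, 0], [0, 0, 0]], [[0, 0, 0], [0, 0, 0]], [[0, 0, 0], [0, 0, 0]], [[0, 0, 0], [0, 0, 0]], [[0, 0, 0], [0, 0, 0]], [[0, 0, -0.5], [0, 0, 0]], [[0, 0, -0.8], [0, 0, 0]], [[0, 0, -0.8], [0, 0, 0]], [[0, 0, 0], [0, 0, 0]], [[0, 0, 0], [0, 0, 0]], [[0, 0, 0], [0, 0, 0]]], "claw": 0}}

```text
time_s: 39.15
position: [0.5664, -0.2265, 0.2845]
tool_rot: [[0.131, 0.991, -0.001], [0.991, -0.131, 0.002], [0.002, -0.001, -1.0]]
ft_force: [0.1, -0.1, -0.5]
grip_width: 0.0852
gripper_force: 0.0
```

```bash
python3 - <<'E'
from h import *
s=env.observe();im,P=cam('wrist');print(s['position'])
W=topc(P,.567,-.226,.035,.176,.187);W=W[W[:,1]<-.195]
w=np.linalg.svd(W[:,:2]-W[:,:2].mean(0))[2][0];print('wing',len(W),W.mean(0),np.degrees(np.arctan2(w[1],w[0])))
S=topc(P,.583,-.113,.15,.145,.160);A=np.c_[S[:,:2]-[.583,-.113],np.ones(len(S))];print(len(S),np.linalg.lstsq(A,S[:,2],rcond=None)[0])
plan([.465,-.126,.25],yawR(82.4))
E
```

```text
[ 0.56636714 -0.22653104  0.28448318]
wing 844 [ 0.56828784 -0.22389961  0.18183703] -97.70213704669555
15915 [1.32849409e-04 1.84289086e-03 1.53416838e-01]
12 [[[0.14,-0.19,0.06],[0,0,-0.94]],[[0.17,-0.17,0.06],[0,0,-0.93]],[[0.19,-0.14,0.05],[0,-0.01,-0.94]],[[0.2,-0.12,0.06],[0,0,-0.94]],[[0.22,-0.1,0.06],[0,0,-0.93]],[[0.23,-0.06,0.06],[0,0,-0.94]],[[0.24,-0.03,0.05],[0,0,-0.94]],[[0.24,0,0.06],[0,0,-0.93]],[[0.23,0.03,0.06],[0,0,-0.94]],[[0.23,0.06,0.06],[0.01,-0.01,-0.94]],[[0.22,0.09,0.05],[0,0,-0.94]],[[0.21,0.12,0.06],[0,0,-0.93]]]
```

Request:
{"name": "move_arm", "arguments": {"motion": [[[0.14, -0.19, 0.06], [0, 0, -0.94]], [[0.17, -0.17, 0.06], [0, 0, -0.93]], [[0.19, -0.14, 0.05], [0, 0, -0.94]], [[0.2, -0.12, 0.06], [0, 0, -0.94]], [[0.22, -0.1, 0.06], [0, 0, -0.93]], [[0.23, -0.06, 0.06], [0, 0, -0.94]], [[0.24, -0.03, 0.05], [0, 0, -0.94]], [[0.24, 0, 0.06], [0, 0, -0.93]], [[0.23, 0.03, 0.06], [0, 0, -0.94]], [[0.23, 0.06, 0.06], [0, 0, -0.94]], [[0.22, 0.09, 0.05], [0, 0, -0.94]], [[0.21, 0.12, 0.06], [0, 0, -0.93]], [[0, 0, 0], [0, 0, 0]], [[0, 0, 0], [0, 0, 0]], [[0, 0, 0], [0, 0, 0]]]}}

```text
time_s: 40.7
position: [0.4658, -0.1264, 0.2512]
tool_rot: [[-0.991, 0.135, 0.001], [0.135, 0.991, 0.001], [-0.001, 0.001, -1.0]]
ft_force: [1.1, -0.3, -0.5]
grip_width: 0.085
gripper_force: 0.0
```

```bash
python3 - <<'E'
from h import *
s=env.observe();im,P=cam('wrist');print(s['position']);save(im,'w12.png')
C=topc(P,.465,-.126,.05,.081,.09);print('rib',len(C),C.mean(0),cv2.minAreaRect(C[:,:2].astype(np.float32)))
c=cv2.minAreaRect(C[:,:2].astype(np.float32))[0]
plan([*c,.094],yawR(82.4),4)
E
```

```text
[ 0.46584443 -0.12643218  0.25118605]
rib 356 [ 0.4630408  -0.12657987  0.08568921] ((0.46369779109954834, -0.12673960626125336), (0.007964256219565868, 0.03950588405132294), 82.31285095214844)
4 [[[0.01,0,0.79],[0,0,0]],[[0.01,-0.01,0.78],[0,0,-0.01]],[[0.01,0,0.79],[0.01,0.01,0]],[[0.01,-0.01,0.78],[0,0,-0.01]]]
```

Request:
{"name": "move_arm", "arguments": {"motion": [[[0.02, 0, 0.79], [0, 0, 0]], [[0.02, -0.01, 0.8], [0, 0, 0]], [[0, 0, 0.8], [0, 0, 0]], [[0, 0, 0.8], [0, 0, 0]], [[0, 0, 0], [0, 0, 0]], [[0, 0, 0], [0, 0, 0]]]}}

```text
time_s: 41.35
position: [0.4642, -0.1265, 0.0925]
tool_rot: [[-0.991, 0.133, 0.001], [0.133, 0.991, 0.001], [-0.001, 0.001, -1.0]]
ft_force: [0.4, -0.4, 2.2]
grip_width: 0.0853
gripper_force: 0.0
```

Request:
{"name": "move_arm", "arguments": {"motion": [[[0, 0, 0], [0, 0, 0]], [[0, 0, 0], [0, 0, 0]], [[0, 0, 0], [0, 0, 0]], [[0, 0, 0], [0, 0, 0]], [[0, 0, 0], [0, 0, 0]], [[0, 0, 0], [0, 0, 0]], [[0, 0, 0], [0, 0, 0]], [[0, 0, 0], [0, 0, 0]], [[0, 0, 0], [0, 0, 0]]], "claw": 1, "force": 25}}

```text
time_s: 42.25
position: [0.4638, -0.1261, 0.0922]
tool_rot: [[-0.991, 0.133, 0.002], [0.133, 0.991, 0.001], [-0.002, 0.001, -1.0]]
ft_force: [-1.3, 0.8, 6.2]
grip_width: 0.0082
gripper_force: 29.6
```

Request:
{"name": "move_arm", "arguments": {"motion": [[[0, 0.2, 0], [0, 0, 0]], [[0, 0.2, 0], [0, 0, 0]], [[0, 0.2, 0], [0, 0, 0]], [[0, 0.2, 0], [0, 0, 0]], [[0, 0.2, 0], [0, 0, 0]], [[0, 0.1, 0], [0, 0, 0]], [[0, 0.04, 0], [0, 0, 0]], [[0, 0, 0], [0, 0, 0]], [[0, 0, 0], [0, 0, 0]], [[0, 0, 0], [0, 0, 0]]]}}

```text
time_s: 43.25
position: [0.4713, -0.0704, 0.0922]
tool_rot: [[-0.991, 0.132, 0.002], [0.132, 0.991, -0.001], [-0.002, -0.0, -1.0]]
ft_force: [-2.7, -5.2, 6.6]
grip_width: 0.0081
gripper_force: 29.6
```

Request:
{"name": "move_arm", "arguments": {"motion": [[[0, 0, 0], [0, 0, 0]], [[0, 0, 0], [0, 0, 0]], [[0, 0, 0], [0, 0, 0]], [[0, 0, 0], [0, 0, 0]], [[0, 0, 0], [0, 0, 0]], [[0, 0, -0.5], [0, 0, 0]], [[0, 0, -0.6], [0, 0, 0]], [[0, 0, 0], [0, 0, 0]], [[0, 0, 0], [0, 0, 0]]], "claw": 0}}

```text
time_s: 44.15
position: [0.4712, -0.0696, 0.1471]
tool_rot: [[-0.991, 0.133, 0.002], [0.133, 0.991, 0.001], [-0.002, 0.001, -1.0]]
ft_force: [0.2, 0.9, 0.4]
grip_width: 0.0855
gripper_force: 0.0
```

Request:
{"name": "move_arm", "arguments": {"motion": [[[0, -0.4, 0], [0, 0, 0]], [[0, -0.4, 0], [0, 0, 0]], [[0, -0.4, 0], [0, 0, 0]], [[0, 0, 0], [0, 0, 0]], [[0, 0, 0], [0, 0, 0]], [[0, 0, 0], [0, 0, 0]], [[0, 0, 0], [0, 0, 0]], [[0, 0, 0], [0, 0, 0]], [[0, 0, 0], [0, 0, 0]], [[0, 0, 0], [0, 0, 0]], [[0, 0, 0], [0, 0, 0]]], "claw": 1}}

```text
time_s: 45.25
position: [0.4632, -0.129, 0.1469]
tool_rot: [[-0.991, 0.132, 0.001], [0.132, 0.991, 0.001], [-0.001, 0.001, -1.0]]
ft_force: [-0.2, -0.6, 0.2]
grip_width: 0.0003
gripper_force: 0.0
```

```bash
python3 - <<'E'
from h import *
s=env.observe();im,P=cam('wrist');print(s['position'],s['grip_width']);save(im,'w13.png')
C=topc(P,.471,-.07,.05,.081,.09);print('rib',len(C),cv2.minAreaRect(C[:,:2].astype(np.float32)) if len(C) else '')
B=topc(P,.4634,-.1299,.02,.05,.075);print('btn',len(B),np.percentile(B[:,2],[10,50,90]) if len(B) else '')
plan([.4634,-.1299,.085],yawR(82.4),3)
E
```

```text
[ 0.46319262 -0.12904085  0.14689405] 0.0003026526746197033
rib 846 ((0.4710022211074829, -0.0699785128235817), (0.009479914791882038, 0.039545949548482895), 82.31839752197266)
btn 2137 [0.05755848 0.06211233 0.06351935]
3 [[[0,-0.01,0.41],[0,0,0]],[[0,0,0.42],[0.01,0.01,0]],[[-0.01,-0.01,0.41],[0,0,0]]]
```

View pics/w13.png

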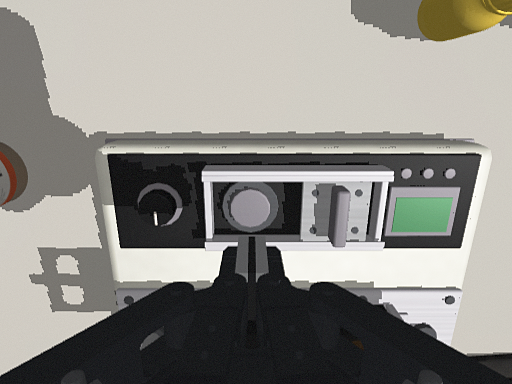

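The button at (250,207) is uncovered and the catch at (338,212) is fully aside, so I'll press the button now.

Request:
{"name": "move_arm", "arguments": {"motion": [[[0, -0.02, 0.41], [0, 0, 0]], [[0, 0, 0.42], [0, 0, 0]], [[0, 0, 0.41], [0, 0, 0]], [[0, 0, 0.06], [0, 0, 0]], [[0, 0, 0.06], [0, 0, 0]], [[0, 0, 0.06], [0, 0, 0]], [[0, 0, 0.04], [0, 0, 0]], [[0, 0, 0], [0, 0, 0]], [[0, 0, 0], [0, 0, 0]], [[0, 0, 0], [0, 0, 0]]]}}

```text
time_s: 46.3
position: [0.4633, -0.1301, 0.0751]
tool_rot: [[-0.991, 0.132, 0.003], [0.132, 0.991, 0.0], [-0.003, 0.001, -1.0]]
ft_force: [-4.6, 1.3, 9.7]
grip_width: 0.0
gripper_force: 5.0
```

Request:
{"name": "move_arm", "arguments": {"motion": [[[0, 0, 0.03], [0, 0, 0]], [[0, 0, 0], [0, 0, 0]], [[0, 0, 0], [0, 0, 0]]]}}

```text
time_s: 46.6
position: [0.4633, -0.1301, 0.075]
tool_rot: [[-0.991, 0.132, 0.004], [0.132, 0.991, -0.0], [-0.004, 0.0, -1.0]]
ft_force: [-8.9, 2.8, 28.2]
grip_width: -0.0
gripper_force: 14.2
```

Request:
{"name": "move_arm", "arguments": {"motion": [[[0, 0, -0.4], [0, 0, 0]], [[0, 0, -0.5], [0, 0, 0]], [[0, 0, -0.6], [0, 0, 0]], [[0, 0.4, 0], [0, 0, 0]], [[0, 0.4, 0], [0, 0, 0]], [[0, 0.4, 0], [0, 0, 0]], [[0, 0, 0], [0, 0, 0]], [[0, 0, 0], [0, 0, 0]], [[0, 0, 0], [0, 0, 0]]], "claw": 0}}

```text
time_s: 47.5
position: [0.4712, -0.0714, 0.1476]
tool_rot: [[-0.991, 0.133, 0.002], [0.133, 0.991, 0.001], [-0.002, 0.001, -1.0]]
ft_force: [0.1, 0.0, -0.3]
grip_width: 0.0856
gripper_force: 0.0
```

```bash
python3 - <<'E'
from h import *
s=env.observe();print(s['position'],s['grip_width'])
im,P=cam('wrist');B=topc(P,.4634,-.1299,.014,.05,.075);print('btn',len(B),np.percentile(B[:,2],[10,50,90]) if len(B) else '')
plan([.4713,-.0701,.092],yawR(82.4),3)
E
```

```text
[ 0.47116171 -0.0713509   0.14762195] 0.08562882135046011
btn 1084 [0.06221085 0.06306234 0.06384325]
3 [[[0,0.01,0.37],[0,0,0]],[[0,0.01,0.37],[0.01,0.01,-0.01]],[[0,0.01,0.37],[0,0,0]]]
```

Request:
{"name": "move_arm", "arguments": {"motion": [[[0, 0.02, 0.37], [0, 0, 0]], [[0, 0.01, 0.37], [0, 0, 0]], [[0, 0, 0.37], [0, 0, 0]], [[0, 0, 0], [0, 0, 0]], [[0, 0, 0], [0, 0, 0]]]}}

```text
time_s: 48.05
position: [0.4714, -0.0696, 0.0923]
tool_rot: [[-0.991, 0.133, 0.001], [0.133, 0.991, 0.001], [-0.001, 0.001, -1.0]]
ft_force: [0.2, -0.5, 1.2]
grip_width: 0.0855
gripper_force: 0.0
```

Request:
{"name": "move_arm", "arguments": {"motion": [[[0, 0, 0], [0, 0, 0]], [[0, 0, 0], [0, 0, 0]], [[0, 0, 0], [0, 0, 0]], [[0, 0, 0], [0, 0, 0]], [[0, 0, 0], [0, 0, 0]], [[0, 0, 0], [0, 0, 0]], [[0, 0, 0], [0, 0, 0]], [[0, 0, 0], [0, 0, 0]], [[0, 0, 0], [0, 0, 0]]], "claw": 1, "force": 25}}

```text
time_s: 48.95
position: [0.4712, -0.0703, 0.0923]
tool_rot: [[-0.991, 0.132, 0.001], [0.132, 0.991, -0.001], [-0.001, -0.001, -1.0]]
ft_force: [-2.7, -8.0, 3.6]
grip_width: 0.008
gripper_force: 30.3
```

Request:
{"name": "move_arm", "arguments": {"motion": [[[0, -0.2, 0], [0, 0, 0]], [[0, -0.2, 0], [0, 0, 0]], [[0, -0.2, 0], [0, 0, 0]], [[0, -0.2, 0], [0, 0, 0]], [[0, -0.2, 0], [0, 0, 0]], [[0, -0.18, 0], [0, 0, 0]], [[0, -0.04, 0], [0, 0, 0]], [[0, 0, 0], [0, 0, 0]], [[0, 0, 0], [0, 0, 0]], [[0, 0, 0], [0, 0, 0]]]}}

```text
time_s: 49.95
position: [0.4632, -0.13, 0.0922]
tool_rot: [[-0.991, 0.133, 0.002], [0.133, 0.991, 0.001], [-0.002, 0.002, -1.0]]
ft_force: [-1.0, 0.6, 6.5]
grip_width: 0.0077
gripper_force: 30.7
```

Request:
{"name": "move_arm", "arguments": {"motion": [[[0, 0, 0], [0, 0, 0]], [[0, 0, 0], [0, 0, 0]], [[0, 0, 0], [0, 0, 0]], [[0, 0, 0], [0, 0, 0]], [[0, 0, 0], [0, 0, 0]], [[0, 0, -0.5], [0, 0, 0]], [[0, 0, -0.8], [0, 0, 0]], [[0, 0, -0.8], [0, 0, 0]], [[0, 0, -0.8], [0, 0, 0]], [[0, 0, -0.8], [0, 0, 0]], [[0, 0, 0], [0, 0, 0]], [[0, 0, 0], [0, 0, 0]], [[0, 0, 0], [0, 0, 0]]], "claw": 0}}

```text
time_s: 51.25
position: [0.4625, -0.1295, 0.2755]
tool_rot: [[-0.991, 0.133, -0.001], [0.133, 0.991, 0.002], [0.001, 0.002, -1.0]]
ft_force: [-0.2, -0.7, -0.8]
grip_width: 0.0857
gripper_force: 0.0
```

```bash
python3 - <<'E'
from h import *
s=env.observe();print(s['position'],s['time_s'])
im,P=cam('wrist');C=topc(P,.465,-.126,.06,.081,.09);print('rib',len(C),cv2.minAreaRect(C[:,:2].astype(np.float32)))
im,T=cam('top')
for n,x,y,z in [('mid',.472,.4325,.107),('cap',.42,-.3565,.127)]:
    q=topc(T,x,y,.04,z-.01,z+.01);print(n,len(q),q.mean(0).round(3))
S=topc(T,.583,-.113,.15,.145,.157);print(len(S),cv2.minAreaRect(S[:,:2].astype(np.float32)));A=np.c_[S[:,:2]-[.583,-.113],np.ones(len(S))];print(np.linalg.lstsq(A,S[:,2],rcond=None)[0])
q=topc(T,.567,-.226,.035,.172,.19);w=np.linalg.svd(q[:,:2]-q[:,:2].mean(0))[2][0];print('wing',len(q),np.degrees(np.arctan2(w[1],w[0])))
E
```

```text
[ 0.46246575 -0.12951245  0.27552627] 51.25
rib 295 ((0.4633123278617859, -0.1295446902513504), (0.007517801132053137, 0.03916070610284805), 82.35948944091797)
mid 60 [0.472 0.433 0.103]
cap 87 [ 0.418 -0.358  0.121]
737 ((0.5825822949409485, -0.11428554356098175), (0.2744138538837433, 0.07502446323633194), 82.78781127929688)
[0.0037748  0.00072778 0.15276313]
wing 19 -113.40499532142533
```

```bash
python3 -c "
from h import *
print(env.close_job())"
```

```text
the job is handed in; nothing more can be done
None
```

I handed in the job at about 51 s: both 50 ml bottles present (of a possible three) are in nests, the bar is fitted and locked, the start button was pressed to its stop and released, the catch is back over it, and the other bottles are standing; the hand-in returned no verdict.

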